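Cap the post stubs from the pile of cut plates

TASK

Four steel cap plates, just cut, lie piled on the welding table among the four post stubs they belong to. Take the pile apart and set each plate flat on top of its own post, the tube of the plate's own shape and size, centred so that a ledge shows all round and, on the three four-sided tubes, with its edges parallel to the tube's, ready for tacking. Set the plates down gently without dropping them, and do not shift the posts or disturb the tin and the welding magnet.

Things in the scene. Friction and masses are not known exactly. Their poses are not given: they have to be found in the camera images.
- cap_small: Small square cap plate, bright steel, 36 x 36 mm, 12 mm thick, about 0.12 kg; at the start on top of the pile, lying on the round plate. Origin: centre of its underside; z up, x and y parallel to its edges. Goes on post_small.
- cap_round: Round cap plate, dark mill-scale steel, 56 mm diameter, 12 mm thick, about 0.23 kg; second from the top of the pile, lying on the large square plate. Origin: centre of its underside; z up. Goes on post_round.
- cap_square: Large square cap plate, bright steel, 60 x 60 mm, 12 mm thick, about 0.34 kg; third from the top, lying on the oblong plate. Origin: centre of its underside; z up, x and y parallel to its edges. Goes on post_square.
- cap_flat: Oblong cap plate, dark mill-scale steel, 100 mm (its x) by 60 mm (its y), 12 mm thick, about 0.56 kg; bottom of the pile, lying on the table. Origin: centre of its underside; z up. Goes on post_flat.
- post_small: Post stub with a small square tube, 20 x 20 mm outside, open at the top (wall 2.5 mm), standing on a welded foot plate 90 x 90 x 8 mm; its top is 85 mm above the table. Loose, about 0.7 kg. Origin: centre of the foot's underside, on the tube's axis; z up, x and y parallel to the tube's sides.
- post_round: Post stub with a round pipe, 38 mm outside diameter, open at the top (wall 3 mm), on a foot plate 90 x 90 x 8 mm; its top is 110 mm above the table. Loose, about 0.8 kg. Origin: centre of the foot's underside, on the pipe's axis; z up.
- post_square: Post stub with a square tube, 40 x 40 mm outside, open at the top (wall 3 mm), on a foot plate 90 x 90 x 8 mm; its top is 95 mm above the table. Loose, about 0.85 kg. Origin: centre of the foot's underside, on the tube's axis; z up, x and y parallel to the tube's sides.
- post_flat: Post stub with an oblong tube, 80 mm (its x) by 40 mm (its y) outside, open at the top (wall 3 mm), on a foot plate 90 x 90 x 8 mm; its top is 75 mm above the table. Loose, about 0.95 kg. Origin: centre of the foot's underside, on the tube's axis; z up.
- tin: Bystander: round steel tin with a blue band, 72 mm diameter at the lid, 58 mm high, between the robot and the work. Origin: centre of its underside. To be left alone.
- magnet: Bystander: red three-cornered welding magnet lying flat, about 95 x 95 mm, 14 mm thick, at the far side of the work. Origin: middle of its underside. To be left alone.
There are look-alikes about, which are no part of the job. Leave any green look-alike of the cap_round alone.

How it is judged:
By the outcome, as a careful person would: the job done as asked, in the order asked, and still so for the second after the job is handed in, with the robot touching nothing.
It also fails if it takes over 118 s, if anything falls off the work surface, if the arm or the gripper's body presses on something with over 40 N, if the wrist force passes 120 N, or if a joint passes its speed limit or range.

ROBOT

A 6-joint arm with a two-finger parallel gripper is mounted at the origin on the work surface. World frame = base frame: x ahead of the robot, y to its left, z up, the work surface at z = 0. Lengths are in m, angles in rad, forces in N, time in s.
With the tool pointing down it reaches from about 0.4 to 0.825 m from the base axis. Payload 7 kg.
Tool frame: the origin (TCP) lies on the mounting face of the last link; the fingertips stand 178 mm ahead of it and the grasp point (between the pads) lies 159 mm ahead of it; z points along the fingers, y is the direction in which the jaws open and shut (so a half turn about z gives the same grasp; the last joint's range is limited). The gripper opens to 88 mm and grips with 3 to 60 N. Pads are 19 mm wide; open, the fingers measure 130 mm over their backs; the gripper's body (78 mm by 193 mm) begins 47 mm behind the grasp point.
Start: joints at [1.438, 0.359, 0.012, 0, -1.224, -0.288], TCP at [0.276, 0.616, 0.405] pointing down, gripper open.
Joint ranges: [-3.07, 3.07], [-1.43, 2.12], [-1.02, 1.25], [-3.03, 1.67], [-3.05, -0], [-3.03, 3.03]. Speed limits (rad/s): [2.39, 2.39, 3.01, 3.14, 3.14, 3.14].

INTERFACE

Orientations are given as [roll, pitch, yaw] about the fixed x, y, z axes, in that order (R = Rz(yaw) Ry(pitch) Rx(roll)).
In Python, from station import * gives the robot as it stands.
- The arm moves only by the tool arm_command, never from a script. Its argument "targets" is a list of rows, each a list of 3 entries, a list of its own where there are three numbers: the turn, a rotation vector about the world's x, y, z in rad, then the shift along the world's x, y, z in mm, then the closure, from 0 (fully open) to 1 (shut). In form: [[[wx, wy, wz], [tx, ty, tz], fingers], ...]. A call has 1 to 8 rows; each row shifts and turns the commanded pose from where the row before left it; what a row does not reach is not made up. A row lasts 1/10 s, in which the tool goes at most 50 mm and 8.59 degrees, less where a joint would pass 70% of its speed; a pose out of reach is approached as far as the arm can. A call with a gripper value outside its range is refused whole. The fingers move at their own pace and stop on an object; "squeeze" is the grip in N (left out, the last holds). Time passes only in rows, so rows that do not move let the fingers close. It gives the time, the measured TCP pose, the force and the opening at its end, in the units of the state.
- get_state(): the state, without advancing time (a new reading comes with each control period).
- grab_frame(name): name is "scene" or "top" or "wrist"; returns (picture, depth): 384x512x3 uint8, red, green, blue; 384x512 float32, m along the optical axis (not along the pixel's ray), 0 where there is no reading.
- camera_params(name): a dict with "mtx" (3x3 intrinsics, pixels), "k1" (the pictures are not rectified: a ray, as slopes to the right and down, at radius r is drawn at 1 + k1 r^2 times it, then the intrinsics apply), "eye" and "orientation" of the camera in the world. Camera axes: x right, y down, z forward; pixel columns grow to the right and rows downward; lengths in m; the calibration is good to about 2 mm. A picture is of the moment at which its call begins: read the wrist's pose just before it. camera_params takes no time and is no camera call; for the wrist camera it gives the pose at the moment of the call.
- job_done(): hands the job in, once; it reports no verdict.
The state is a dict: "t": time; "q": joint angles; "qd": joint speeds; "joint_efforts": joint torques, N m; "eef_pos": TCP position; "ee_rot": TCP orientation; "force": force on the tool from outside, world axes, zero at the start; "moment": the same for the moment, N m; "width": finger opening in m.
Only numpy, scipy, OpenCV 4.12 (cv2) and the standard library are available. Lean on these libraries where they do the work, as an engineer would, in place of code of your own. Each camera call takes 0.05 s, during which the arm holds its last target.

## Working session

There is one attempt and no reset: what is moved stays moved. The work goes in short steps, Python scripts to look and compute and a tool call to move; the robot and the scene stay as the last step left them, time stands still between calls to the robot, and variables do not carry over. Pictures are saved under pics/ and viewed, and the job is handed in when it is done.

Besides the shell and the picture viewer there is one more tool, called after "Call:" as a command line: name --argument value ..., lists and objects as JSON in quotes. arm_command: Moves the arm, as the interface text tells. Its arguments: {"type":"object","properties":{"targets":{"type":"array"},"squeeze":{"type":"number"}},"required":["targets"]}

```bash
ls; mkdir -p pics; python3 - <<'E'
from station import *
import cv2
print(get_state())
for n in ["scene","top"]:
    p=camera_params(n);print(n,p)
    im,d=grab_frame(n)
    cv2.imwrite(f"pics/{n}0.png",cv2.cvtColor(im,cv2.COLOR_RGB2BGR))
    import numpy as np
    np.save(f"pics/{n}0.npy",d);np.save(f"pics/{n}0_im.npy",im)
E
```

```text
pics
{'t': 0.0, 'q': array([ 1.43811723e+00,  3.59361892e-01,  1.10462925e-02, -3.55104393e-04,
       -1.22410786e+00, -2.88112580e-01]), 'qd': array([-5.90958043e-04,  6.26883812e-04,  1.15518948e-03, -4.01358715e-05,
        1.41889656e-04,  3.96352430e-04]), 'joint_efforts': array([ 7.74443815e-04, -5.82715023e+01,  2.93069440e+01,  6.99770004e+00,
        7.04184640e-03, -1.57168733e-04]), 'eef_pos': array([0.27563725, 0.61592991, 0.40373225]), 'ee_rot': array([ 3.13993772e+00, -1.42322891e-04, -4.20912492e-01]), 'force': array([-0.31863885,  0.08133587, -0.11295339]), 'moment': array([ 0.04817442, -0.00813543, -0.06004732]), 'width': 0.08787767793842564}
scene {'mtx': array([[352.05204132,   0.        , 257.7211193 ],
       [  0.        , 352.05204132, 192.82827493],
       [  0.        ,   0.        ,   1.        ]]), 'k1': -0.020377883032743693, 'eye': array([ 0.97439965, -0.4129201 ,  0.68979121]), 'orientation': array([-2.37459628,  0.01542263,  0.77079364])}
top {'mtx': array([[355.49582091,   0.        , 249.59748287],
       [  0.        , 355.49582091, 188.30319746],
       [  0.        ,   0.        ,   1.        ]]), 'k1': -0.07046283041028165, 'eye': array([ 0.4118617 , -0.00307425,  0.93180928]), 'orientation': array([-3.0033731 ,  0.00844324, -1.56357268])}
```

View pics/scene0.png

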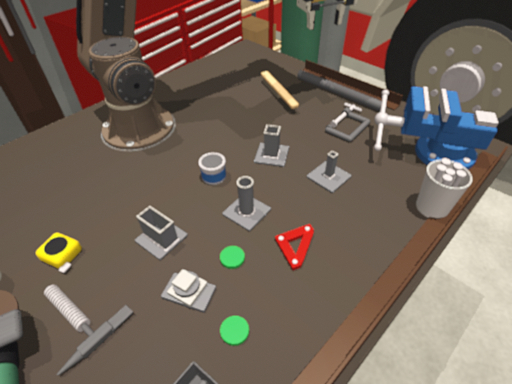

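View pics/top0.png

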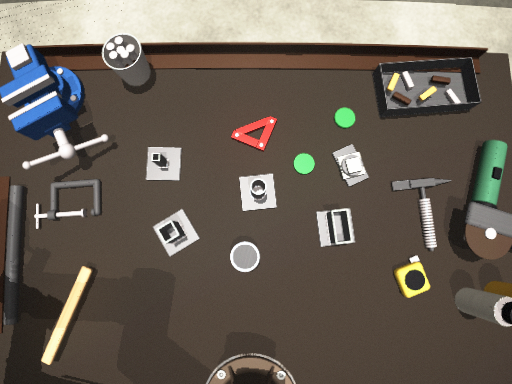

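The scene view shows the pile at about (187,288). The top view has:
- the pile at (350,165)
- post_flat at (336,228), post_round at (258,190), post_small at (160,160) and post_square at (172,232)
- the tin at (245,257) and the magnet at (256,133)
- green look-alike discs at (304,163) and (345,118)

Next I'll take close crops and measure.

```bash
cat > h.py <<'E'
import numpy as np, cv2
from scipy.spatial.transform import Rotation as R
def rot(o): return R.from_euler('xyz',o).as_matrix()
def rays(p,uv):
    uv=np.atleast_2d(uv).astype(float)
    K=p['mtx'];D=np.array([p['k1'],0,0,0,0.])
    n=cv2.undistortPoints(uv.reshape(-1,1,2),K,D).reshape(-1,2)
    return np.c_[n,np.ones(len(n))]
def bp(p,uv,depth):
    return p['eye']+(rays(p,uv)*np.reshape(depth,(-1,1)))@rot(p['orientation']).T
def atz(p,uv,z):
    d=rays(p,uv)@rot(p['orientation']).T
    s=(z-p['eye'][2])/d[:,2]
    return p['eye']+d*s[:,None]
def proj(p,X):
    X=np.atleast_2d(X); Rm=rot(p['orientation'])
    r=(X-p['eye'])@Rm
    n=r/r[:,2:]
    u,_=cv2.projectPoints(n.reshape(-1,1,3),np.zeros(3),np.zeros(3),p['mtx'],np.array([p['k1'],0,0,0,0.]))
    return u.reshape(-1,2)
def cloud(p,d):
    v,u=np.nonzero(d>0)
    X=bp(p,np.c_[u,v],d[v,u])
    out=np.full(d.shape+(3,),np.nan); out[v,u]=X
    return out
def save(n,im,crop=None,s=1):
    if crop: im=im[crop[1]:crop[3],crop[0]:crop[2]]
    im=cv2.resize(im,None,fx=s,fy=s,interpolation=cv2.INTER_CUBIC)
    cv2.imwrite(n,cv2.cvtColor(im,cv2.COLOR_RGB2BGR))
E
python3 - <<'E'
from station import *
from h import *
it=np.load('pics/top0_im.npy');dt=np.load('pics/top0.npy')
isn=np.load('pics/scene0_im.npy')
save('pics/c1.png',it,(300,90,400,190),6)
save('pics/c2.png',isn,(130,190,260,350),4)
p=camera_params('top');C=cloud(p,dt)
for n,(u,v) in dict(pile=(350,165),g1=(304,163),g2=(345,118),pf=(325,228),pr=(245,202),ps=(170,170),pq=(190,240),tin=(245,257),mag=(270,120),tab=(280,260)).items():
    print(n,C[v,u].round(4))
# posts tops: points with z in window
for n,(u0,v0,u1,v1),z in [('pf',(310,200,365,255),.075),('pr',(235,165,285,215),.11),('ps',(140,140,185,185),.085),('pq',(145,205,205,260),.095)]:
    c=C[v0:v1,u0:u1].reshape(-1,3)
    k=np.abs(c[:,2]-z)<.008
    f=np.abs(c[:,2]-.008)<.006
    import cv2
    print(n,k.sum(),np.median(c[k,2]).round(4),c[k].min(0).round(3),c[k].max(0).round(3))
    r=cv2.minAreaRect((c[k][:,:2]*1000).astype(np.float32));print('  top',r)
c=C[140:195,325:375].reshape(-1,3)
print(np.histogram(c[:,2],bins=np.arange(-.01,.07,.004)))
E
```

```text
pile [ 0.5959 -0.2493  0.0491]
g1 [ 0.6087 -0.138   0.009 ]
g2 [ 0.7338 -0.2513  0.0101]
pf [ 0.4377 -0.1902  0.0085]
pr [0.504  0.0174 0.0091]
ps [0.5883 0.2178 0.007 ]
pq [0.4045 0.1589 0.007 ]
tin [0.3653 0.0151 0.0591]
mag [ 0.7255 -0.0479  0.0124]
tab [nan nan nan]
pf 160 0.0743 [ 0.4   -0.24   0.067] [ 0.482 -0.193  0.078]
  top ((441.269775390625, -217.6381072998047), (78.14685821533203, 41.4267463684082), 6.536161422729492)
pr 78 0.1094 [ 0.513 -0.034  0.103] [0.548 0.004 0.113]
  top ((530.4824829101562, -14.931440353393555), (35.715145111083984, 37.45185852050781), 0.2890355885028839)
ps 54 0.0824 [0.596 0.226 0.077] [0.616 0.246 0.088]
  top ((606.1695556640625, 235.8372039794922), (20.360628128051758, 19.44756507873535), 89.20818328857422)
pq 110 0.094 [0.4   0.171 0.087] [0.449 0.223 0.099]
  top ((423.63104248046875, 196.62806701660156), (40.3276481628418, 38.828948974609375), 33.81928253173828)
(array([   0,  237, 1463,  181,   53,  252,   41,   28,  114,   26,   25,
        109,   20,   29,  152,   14,    0,    0,    0]), array([-0.01 , -0.006, -0.002,  0.002,  0.006,  0.01 ,  0.014,  0.018,
        0.022,  0.026,  0.03 ,  0.034,  0.038,  0.042,  0.046,  0.05 ,
        0.054,  0.058,  0.062,  0.066]))
```

View pics/c1.png

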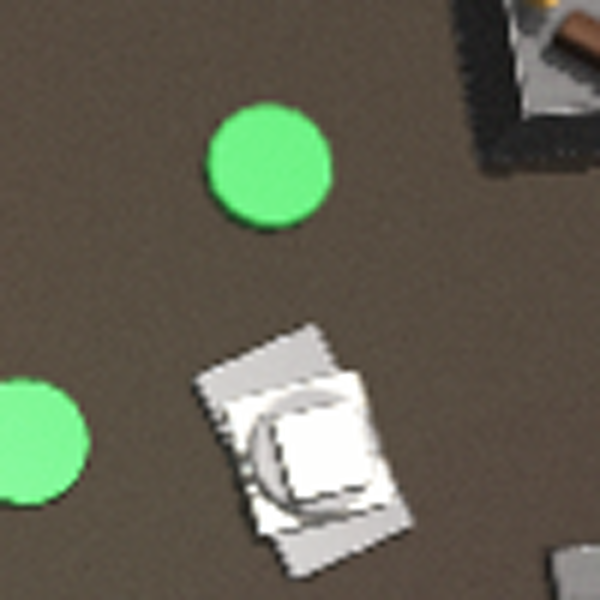

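View pics/c2.png

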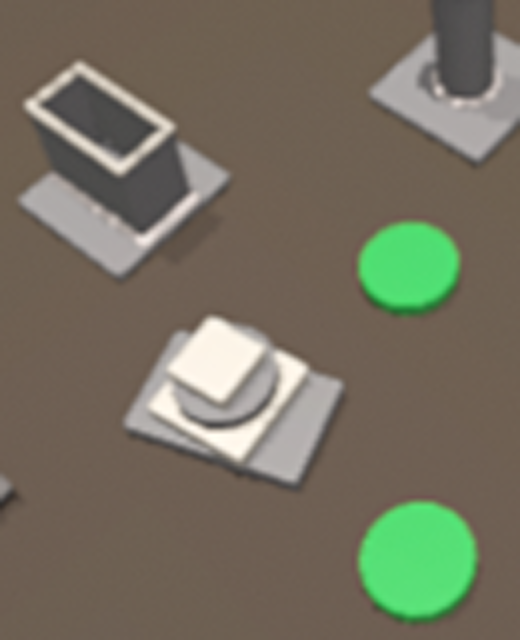

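```bash
python3 - <<'E'
from station import *
from h import *
s=get_state();p=camera_params('wrist');print(p)
Rt=rot(s['ee_rot']);print(Rt.T@(p['eye']-s['eef_pos']));print((Rt.T@rot(p['orientation'])).round(3))
E
```

```text
{'mtx': array([[281.73928542,   0.        , 254.19830176],
       [  0.        , 281.73928542, 192.3099788 ],
       [  0.        ,   0.        ,   1.        ]]), 'k1': -0.05581500568687284, 'eye': array([0.34298489, 0.58487711, 0.38468984]), 'orientation': array([ 2.86660005e+00, -1.94577109e-03, -1.99253315e+00])}
[0.07413132 0.00082464 0.01916047]
[[-0.001 -0.962 -0.272]
 [ 1.    -0.001  0.   ]
 [-0.    -0.272  0.962]]
```

Call:
arm_command --targets '[[[0, 0, 0], [17, -45, 0], 0], [[0, 0, 0], [17, -45, 0], 0], [[0, 0, 0], [17, -45, 0], 0], [[0, 0, 0], [17, -45, 0], 0], [[0, 0, 0], [17, -45, 0], 0], [[0, 0, 0], [17, -45, 0], 0], [[0, 0, 0], [17, -45, 0], 0]]'

```text
t: 0.8
eef_pos: [0.3949, 0.2991, 0.4045]
ee_rot: [3.141, 0.0, -0.42]
force: [1.5, 0.7, 0.1]
width: 0.0875
```

```bash
cat >> h.py <<'E'
def snap(name):
    from station import get_state,grab_frame,camera_params
    import pickle
    s=get_state();p=camera_params('wrist');im,d=grab_frame('wrist')
    pickle.dump((s,p,im,d),open(f'pics/{name}.pkl','wb'));save(f'pics/{name}.png',im)
    return s,p,im,d
E
python3 - <<'E'
from h import *
snap('w1')
E
```

```text
(no output)
```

View pics/w1.png

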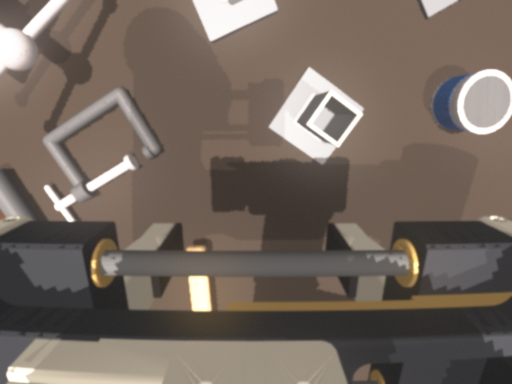

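Call:
arm_command --targets '[[[0, 0, 0], [17, -45, 0], 0], [[0, 0, 0], [17, -45, 0], 0], [[0, 0, 0], [17, -45, 0], 0], [[0, 0, 0], [17, -45, 0], 0], [[0, 0, 0], [17, -45, 0], 0], [[0, 0, 0], [17, -45, 0], 0]]'

```text
t: 1.45
eef_pos: [0.4969, 0.0292, 0.4047]
ee_rot: [-3.141, -0.0, -0.421]
force: [1.5, 0.3, 0.6]
width: 0.0873
```

w1 shows the post_square rim at (335,118), the tin at (487,100) and the fingers at the bottom.

```bash
python3 - <<'E'
from h import *
snap('w2')
E
```

```text
(no output)
```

View pics/w2.png

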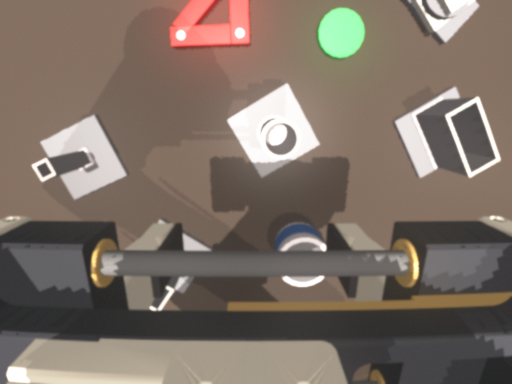

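Call:
arm_command --targets '[[[0, 0, 0], [8, -45, 0], 0], [[0, 0, 0], [8, -45, 0], 0], [[0, 0, 0], [8, -45, 0], 0], [[0, 0, 0], [8, -45, 0], 0], [[0, 0, 0], [6, -45, 0], 0], [[0, 0, 0], [0, -40, 0], 0], [[0, 0, 0], [0, 0, 0], 0]]'

```text
t: 2.2
eef_pos: [0.5345, -0.2376, 0.4036]
ee_rot: [3.141, 0.002, -0.425]
force: [-0.3, 0.6, 0.1]
width: 0.0875
```

w2 shows the post_round rim at (278,135), post_small's rim at (43,168), post_flat's rim at (472,136), the green disc at (341,32) and the magnet at (215,25).

```bash
python3 - <<'E'
from h import *
s,p,im,d=snap('w3')
save('pics/w3c.png',im,(150,0,400,200),3)
C=cloud(p,d)
c=C[:210].reshape(-1,3);k=(np.hypot(c[:,0]-.596,c[:,1]+.249)<.07);c=c[k]
print(np.histogram(c[:,2],bins=np.arange(-.01,.06,.003)))
E
```

```text
(array([   0,    0,   62, 4550,  334,    0,   22, 1407,  102,    0,   10,
        634,   40,    0,   13,  697,   25,    0,    8,  939,   52,    0,
          0]), array([-0.01 , -0.007, -0.004, -0.001,  0.002,  0.005,  0.008,  0.011,
        0.014,  0.017,  0.02 ,  0.023,  0.026,  0.029,  0.032,  0.035,
        0.038,  0.041,  0.044,  0.047,  0.05 ,  0.053,  0.056,  0.059]))
```

View pics/w3c.png

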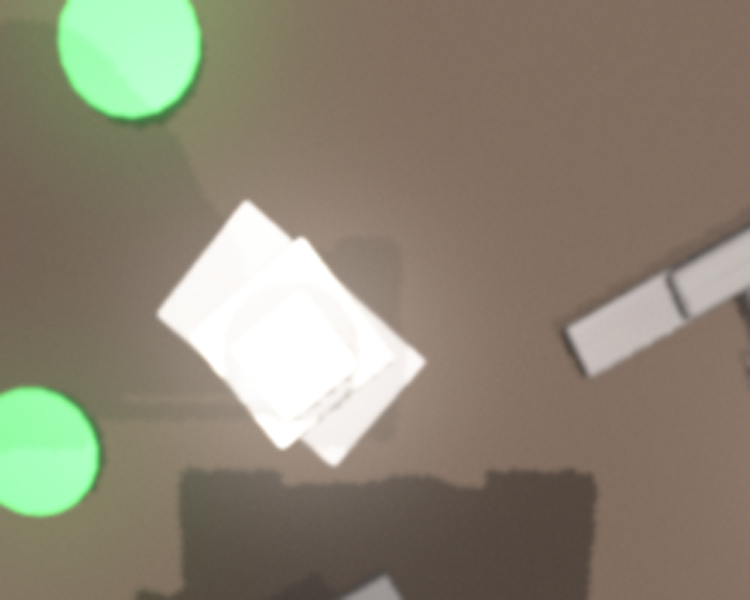

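w3c: in the crop, the small plate is centred at (295,352), the round plate's arc lies around (290,345) beneath it, the large square is at (290,345) and the oblong plate at (292,333). The green discs are at (130,45) and (35,450). The plate to take for cap_round is the dark disc in the pile, and the two green discs are rejected.

```bash
cat >> h.py <<'E'
from scipy.optimize import least_squares
def layer(C,ctr,rad,z0,z1):
    c=C.reshape(-1,3);c=c[np.isfinite(c[:,2])]
    k=(np.hypot(c[:,0]-ctr[0],c[:,1]-ctr[1])<rad)&(c[:,2]>z0)&(c[:,2]<z1)
    return c[k]
def rect(c):
    (x,y),(w,h),a=cv2.minAreaRect((c[:,:2]*1000).astype(np.float32))
    if w<h: w,h=h,w;a+=90
    return f"ctr {x:.1f},{y:.1f} size {w:.1f}x{h:.1f} long-axis {a:.1f}deg  z {np.median(c[:,2])*1000:.1f} n{len(c)}"
def circ(c):
    h=cv2.convexHull((c[:,:2]*1000).astype(np.float32))
    (x,y),r=cv2.minEnclosingCircle(h)
    return f"ctr {x:.1f},{y:.1f} r {r:.1f} z {np.median(c[:,2])*1000:.1f} n{len(c)}"
E
python3 - <<'E'
from h import *
from station import camera_params
import pickle
L=lambda n:pickle.load(open(f'pics/{n}.pkl','rb'))
s,p,im,d=L('w3');C=cloud(p,d)
c0=(.596,-.249)
print('wrist');
for n,z in (('small',.048),('round',.036),('sq',.024),('flat',.012)):
    c=layer(C,c0,.07,z-.004,z+.004);print(n,rect(c),'|',circ(c))
pt=camera_params('top');dt=np.load('pics/top0.npy');T=cloud(pt,dt)
print('top')
for n,z in (('small',.048),('round',.036),('sq',.024),('flat',.012)):
    c=layer(T,c0,.07,z-.004,z+.004);print(n,rect(c),'|',circ(c))
print('posts')
for n,c0,z,w in (('pq',(.424,.197),.095,('w1','w2')),('pr',(.530,-.015),.110,('w2','w3')),('ps',(.606,.236),.085,('w2',)),('pf',(.441,-.218),.075,('w2','w3'))):
    for nm,X in [('top',T)]+[(q,cloud(L(q)[1],L(q)[3])) for q in w]:
        c=layer(X,c0,.06,z-.008,z+.008)
        if len(c)>20: print(n,nm,rect(c),'|',circ(c))
        f=layer(X,c0,.07,.004,.012)
        if len(f)>20: print('   foot',rect(f))
E
```

```text
wrist
small ctr 598.5,-260.3 size 36.4x36.2 long-axis 13.7deg  z 48.7 n999 | ctr 598.3,-260.6 r 25.0 z 48.7 n999
round ctr 600.1,-259.3 size 55.1x55.0 long-axis 166.8deg  z 36.7 n735 | ctr 600.6,-259.3 r 28.1 z 36.7 n735
sq ctr 602.8,-260.1 size 60.7x60.4 long-axis 14.7deg  z 24.8 n684 | ctr 602.7,-260.3 r 41.2 z 24.8 n684
flat ctr 606.0,-261.5 size 100.7x60.5 long-axis 24.9deg  z 12.8 n1531 | ctr 605.7,-261.2 r 57.8 z 12.8 n1531
top
small ctr 598.0,-259.0 size 36.4x34.9 long-axis 12.5deg  z 48.0 n189 | ctr 597.5,-259.3 r 23.0 z 48.0 n189
round ctr 600.0,-258.2 size 52.8x52.6 long-axis 136.3deg  z 35.7 n143 | ctr 600.1,-258.3 r 27.8 z 35.7 n143
sq ctr 601.9,-258.9 size 61.0x58.9 long-axis 15.5deg  z 23.8 n154 | ctr 601.1,-259.0 r 39.9 z 23.8 n154
flat ctr 603.6,-257.6 size 99.9x65.4 long-axis 24.9deg  z 11.8 n330 | ctr 604.2,-260.3 r 57.0 z 11.8 n330
posts
pq top ctr 423.6,196.6 size 40.3x38.8 long-axis 33.8deg  z 94.0 n110 | ctr 423.9,196.8 r 26.2 z 94.0 n110
   foot ctr 424.0,210.0 size 111.1x103.9 long-axis 121.7deg  z 7.5 n803
pq w1 ctr 424.6,196.8 size 41.3x40.5 long-axis 31.5de
[... 904 characters left out ...]
r 607.5,236.7 size 23.0x20.0 long-axis 89.6deg  z 84.4 n319 | ctr 607.6,236.7 r 14.7 z 84.4 n319
   foot ctr 606.9,236.2 size 91.8x90.2 long-axis 88.9deg  z 8.7 n3487
pf top ctr 441.3,-217.6 size 78.1x41.4 long-axis 6.5deg  z 74.3 n160 | ctr 441.0,-216.7 r 43.2 z 74.3 n160
   foot ctr 442.7,-225.3 size 114.4x101.2 long-axis 103.1deg  z 7.7 n674
pf w2 ctr 441.7,-217.0 size 81.5x42.7 long-axis 6.8deg  z 74.5 n1332 | ctr 442.2,-216.7 r 44.7 z 74.5 n1332
   foot ctr 442.0,-216.1 size 90.8x89.9 long-axis 6.9deg  z 8.9 n1645
pf w3 ctr 441.7,-217.5 size 80.3x40.5 long-axis 7.2deg  z 75.3 n457 | ctr 441.4,-217.5 r 44.6 z 75.3 n457
   foot ctr 441.4,-217.4 size 90.9x90.5 long-axis 6.8deg  z 9.0 n1860
```

Call:
arm_command --targets '[[[0, 0, 0.133], [13, -4.5, -20], 0], [[0, 0, 0.133], [13, -4.5, -20], 0], [[0, 0, 0.133], [13, -4.5, -20], 0], [[0, 0, 0.133], [13, -4.5, -20], 0], [[0, 0, 0.133], [12, -4.5, -20], 0], [[0, 0, 0], [0, 0, -20], 0], [[0, 0, 0], [0, 0, 0], 0]]'

```text
t: 2.95
eef_pos: [0.598, -0.255, 0.2812]
ee_rot: [-3.139, 0.005, 0.244]
force: [0.0, 0.7, -0.4]
width: 0.0873
```

```bash
python3 - <<'E'
from h import *
s,p,im,d=snap('w4')
print(s['eef_pos'],s['ee_rot'],s['q'])
C=cloud(p,d)
for n,z in (('small',.048),('round',.036),('sq',.024),('flat',.012)):
    c=layer(C,(.6,-.26),.07,z-.004,z+.004);print(n,rect(c),'|',circ(c))
E
```

```text
[ 0.59797131 -0.25499345  0.2812422 ] [-3.13864308  0.0052272   0.24440396] [-1.03897750e-01  4.17269298e-01 -1.97561056e-01 -1.20499569e-03
 -9.61886330e-01  1.91978248e+00]
small ctr 598.7,-260.2 size 36.4x35.4 long-axis 13.1deg  z 48.8 n1937 | ctr 598.6,-259.8 r 24.7 z 48.8 n1937
round ctr 601.2,-258.7 size 55.3x54.0 long-axis 135.6deg  z 36.8 n1343 | ctr 600.8,-259.2 r 28.0 z 36.8 n1343
sq ctr 602.9,-260.0 size 60.1x59.7 long-axis 104.5deg  z 24.8 n1253 | ctr 602.9,-260.0 r 41.8 z 24.8 n1253
flat ctr 605.9,-261.6 size 100.4x60.9 long-axis 25.1deg  z 12.8 n2542 | ctr 606.1,-261.5 r 57.8 z 12.8 n2542
```

View pics/w4.png

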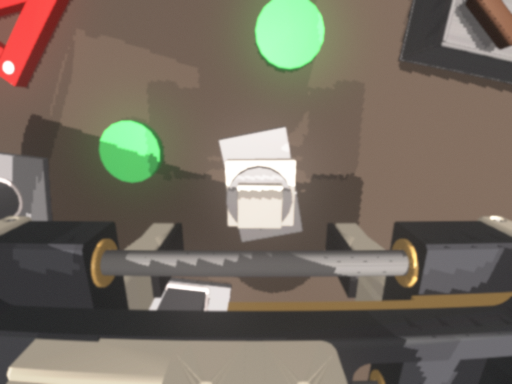

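w4 shows the small plate at (259,203) and round, square and oblong below it, with the green discs at (130,150) and (290,33). Both measurements agree, so I'm going down.

Call:
arm_command --targets '[[[-0.004, -0.004, 0], [0.5, -5, -15], 0], [[0, 0, 0], [0, 0, -15], 0], [[0, 0, 0], [0, 0, -10], 0], [[0, 0, 0], [0, 0, -10], 0], [[0, 0, 0], [0, 0, -8], 0], [[0, 0, 0], [0, 0, -3], 0], [[0, 0, 0], [0, 0, 0], 0]]' --squeeze 15

```text
t: 3.7
eef_pos: [0.5992, -0.2613, 0.2234]
ee_rot: [3.137, -0.002, 0.244]
force: [-0.2, -0.4, 0.1]
width: 0.0877
```

Call:
arm_command --targets '[[[0.003, 0.002, 0], [-0.5, 1, -3], 0], [[0, 0, 0], [0, 0, -1], 0], [[0, 0, 0], [0, 0, 0], 0], [[0, 0, 0], [0, 0, 0], 0]]'

```text
t: 4.1
eef_pos: [0.5988, -0.2605, 0.2199]
ee_rot: [3.14, -0.002, 0.244]
force: [-0.3, 0.4, 0.5]
width: 0.0874
```

Call:
arm_command --targets '[[[0, 0, 0], [0, 0, -2], 0], [[0, 0, 0], [0, 0, -1.5], 0], [[0, 0, 0], [0, 0, 0], 0], [[0, 0, 0], [0, 0, 0], 0]]'

```text
t: 4.5
eef_pos: [0.5987, -0.2604, 0.2161]
ee_rot: [3.14, -0.002, 0.244]
force: [0.1, 0.8, 0.4]
width: 0.0874
```

Call:
arm_command --targets '[[[0, 0, 0], [0, 0, 0], 0.3], [[0, 0, 0], [0, 0, 0], 0.5], [[0, 0, 0], [0, 0, 0], 0.6], [[0, 0, 0], [0, 0, 0], 0.7], [[0, 0, 0], [0, 0, 0], 0.8], [[0, 0, 0], [0, 0, 0], 0.8], [[0, 0, 0], [0, 0, 0], 0.8], [[0, 0, 0], [0, 0, 0], 0.8]]'

```text
t: 5.3
eef_pos: [0.5987, -0.2603, 0.2162]
ee_rot: [3.14, -0.002, 0.244]
force: [0.4, 0.7, 0.1]
width: 0.036
```

Call:
arm_command --targets '[[[0, 0, 0], [0, 0, 5], 0.8], [[0, 0, 0], [0, 0, 15], 0.8], [[0, 0, 0], [0, 0, 25], 0.8], [[0, 0, 0], [0, 0, 35], 0.8], [[0, 0, 0], [0, 15, 35], 0.8], [[0, 0, -0.03], [1, 35, 10], 0.8], [[0, 0, -0.03], [1, 45, 0], 0.8], [[0, 0, -0.03], [1, 45, 0], 0.8]]' --squeeze 25

```text
t: 6.1
eef_pos: [0.6015, -0.1194, 0.3433]
ee_rot: [3.14, -0.004, 0.152]
force: [1.4, 0.5, -0.5]
width: 0.0358
```

Call:
arm_command --targets '[[[0, 0, -0.03], [1, 45, 0], 0.8], [[0, 0, -0.03], [1, 45, 0], 0.8], [[0, 0, -0.03], [1, 45, 0], 0.8], [[0, 0, -0.03], [1, 45, 0], 0.8], [[0, 0, -0.03], [1, 45, 0], 0.8], [[0, 0, -0.02], [1, 45, 0], 0.8], [[0, 0, 0], [0, 30, 0], 0.8], [[0, 0, 0], [0, 15, 0], 0.8]]'

```text
t: 6.9
eef_pos: [0.6075, 0.1972, 0.3424]
ee_rot: [3.141, -0.003, -0.013]
force: [-0.5, -0.5, -0.8]
width: 0.0356
```

Call:
arm_command --targets '[[[0, 0, 0], [0, 0, 0], 0.8], [[0, 0, 0], [0, 0, 0], 0.8]]'

```text
t: 7.1
eef_pos: [0.6076, 0.1942, 0.3417]
ee_rot: [3.14, -0.002, -0.015]
force: [0.5, -0.9, -1.6]
width: 0.0357
```

```bash
python3 - <<'E'
from h import *
s,p,im,d=snap('w5')
print(s['eef_pos'],s['ee_rot'],s['width'])
C=cloud(p,d)
c=layer(C,(.6073,.2365),.06,.077,.093);
if len(c)>20:print('post',rect(c))
print('foot',rect(layer(C,(.6073,.2365),.07,.004,.012)))
z=s['eef_pos'][2]-.168
c=layer(C,s['eef_pos'][:2],.03,z-.004,z+.004);print(len(c)); 
if len(c)>20:print('cap',rect(c))
E
```

```text
[0.60760825 0.19418043 0.34166588] [ 3.14012275e+00 -1.81782255e-03 -1.54602039e-02] 0.035721778100648825
post ctr 607.2,236.5 size 20.5x20.3 long-axis 179.1deg  z 85.3 n390
foot ctr 607.8,236.9 size 90.6x89.4 long-axis 89.1deg  z 8.9 n4674
2544
cap ctr 615.4,193.9 size 55.1x22.2 long-axis 89.4deg  z 174.3 n2544
```

View pics/w5.png

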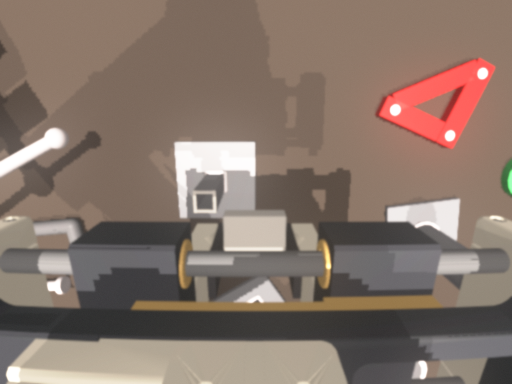

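w5: the cap is held at (254,230) between the fingers, and the post_small rim is at (205,201). The rim measures (607.2,236.5), at -0.9°, z 85.

Call:
arm_command --targets '[[[0, 0, 0], [-0.5, 22, 0], 0.8], [[0, 0, 0], [0, 20.3, 0], 0.8], [[0, 0, 0], [0, 0, -20], 0.8], [[0, 0, 0], [0, 0, -20], 0.8], [[0, 0, 0], [0, 0, -15], 0.8], [[0, 0, 0], [0, 0, -10], 0.8], [[0, 0, 0], [0, 0, 0], 0.8], [[0, 0, 0], [0, 0, 0], 0.8]]'

```text
t: 7.95
eef_pos: [0.6076, 0.2372, 0.2766]
ee_rot: [3.14, -0.002, -0.016]
force: [-0.3, -0.1, -0.6]
width: 0.0357
```

Call:
arm_command --targets '[[[0, 0, 0], [-0.3, -0.6, -5], 0.8], [[0, 0, 0], [0, 0, -3], 0.8], [[0, 0, 0], [0, 0, -1], 0.8], [[0, 0, 0], [0, 0, -1], 0.8], [[0, 0, 0], [0, 0, 0], 0.8], [[0, 0, 0], [0, 0, 0], 0.8]]'

```text
t: 8.55
eef_pos: [0.607, 0.2363, 0.2663]
ee_rot: [3.14, -0.002, -0.016]
force: [-0.3, -0.5, -0.5]
width: 0.0359
```

```bash
python3 - <<'E'
from station import *
for _ in range(1):
    s=get_state();print(s['eef_pos'],s['force'],s['moment'])
E
```

```text
[0.60697894 0.23628521 0.26627344] [-0.33139405 -0.47050844 -0.49634385] [-0.05639626  0.03095089  0.01880406]
```

Call:
arm_command --targets '[[[0, 0, 0], [0, 0, -0.5], 0.8], [[0, 0, 0], [0, 0, -0.5], 0.8], [[0, 0, 0], [0, 0, 0], 0.8]]'

```text
t: 8.85
eef_pos: [0.6069, 0.2363, 0.2652]
ee_rot: [3.14, -0.002, -0.016]
force: [-0.1, 0.6, -0.4]
width: 0.0357
```

Call:
arm_command --targets '[[[0, 0, 0], [0, 0, -0.4], 0.8], [[0, 0, 0], [0, 0, 0], 0.8]]'

```text
t: 9.05
eef_pos: [0.6069, 0.2363, 0.2651]
ee_rot: [3.14, -0.002, -0.016]
force: [-2.5, -0.3, 3.0]
width: 0.0356
```

Call:
arm_command --targets '[[[0, 0, 0], [0, 0, 0], 0.57], [[0, 0, 0], [0, 0, 0], 0.54], [[0, 0, 0], [0, 0, 0], 0.48], [[0, 0, 0], [0, 0, 0], 0.3], [[0, 0, 0], [0, 0, 0], 0.2], [[0, 0, 0], [0, 0, 5], 0.1], [[0, 0, 0], [0, 0, 15], 0], [[0, 0, 0], [0, 0, 25], 0]]' --squeeze 15

```text
t: 9.85
eef_pos: [0.6065, 0.236, 0.3089]
ee_rot: [3.138, 0.001, -0.016]
force: [-0.4, 0.1, -0.5]
width: 0.0799
```

Call:
arm_command --targets '[[[0, 0, 0], [-25, 0, 35], 0], [[0, 0, 0], [-30, 0, 35], 0], [[0, 0, 0], [0, 0, 0], 0], [[0, 0, 0], [0, 0, 0], 0]]'

```text
t: 10.25
eef_pos: [0.5514, 0.2364, 0.3818]
ee_rot: [-3.141, -0.004, -0.015]
force: [-0.1, -0.3, -0.9]
width: 0.0879
```

```bash
python3 - <<'E'
from h import *
s,p,im,d=snap('w6')
print(s['eef_pos'],s['ee_rot'],s['width'])
C=cloud(p,d)
print('cap',rect(layer(C,(.6073,.2365),.06,.09,.104)))
print('foot',rect(layer(C,(.6073,.2365),.07,.004,.012)))
E
```

```text
[0.55144686 0.23640194 0.3817674 ] [-3.14059879 -0.00427095 -0.01501634] 0.08792670728182789
cap ctr 607.3,234.5 size 36.3x34.9 long-axis 89.1deg  z 97.8 n1508
foot ctr 607.1,236.4 size 90.4x88.8 long-axis 89.1deg  z 8.8 n3857
```

View pics/w6.png

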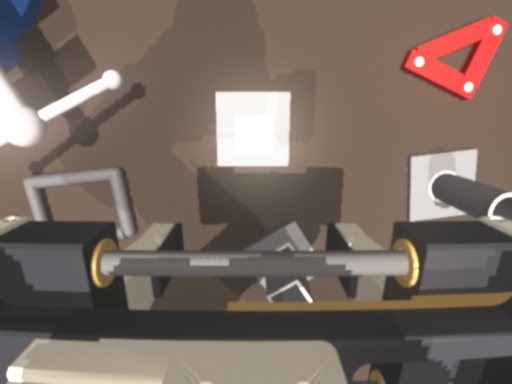

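w6: the cap is on the post at (254,130), level. I'll check it from the top camera too.

```bash
python3 - <<'E'
from h import *
from station import *
p=camera_params('top');im,d=grab_frame('top');C=cloud(p,d)
print('cap',rect(layer(C,(.6073,.2365),.06,.088,.106)))
p2=camera_params('scene');im2,d2=grab_frame('scene');C2=cloud(p2,d2)
print('cap',rect(layer(C2,(.6073,.2365),.06,.088,.106)))
u=proj(p,[.607,.236,.09])[0].astype(int);save('pics/t1.png',im,(u[0]-40,u[1]-40,u[0]+40,u[1]+40),6)
import pickle
s,pw,imw,dw=pickle.load(open('pics/w6.pkl','rb'));save('pics/w6c.png',imw,(200,70,310,190),5)
E
```

```text
cap ctr 602.2,248.9 size 26.3x5.6 long-axis 3.6deg  z 96.6 n34
cap ctr 605.9,236.3 size 39.9x36.9 long-axis 90.5deg  z 97.5 n173
```

View pics/t1.png

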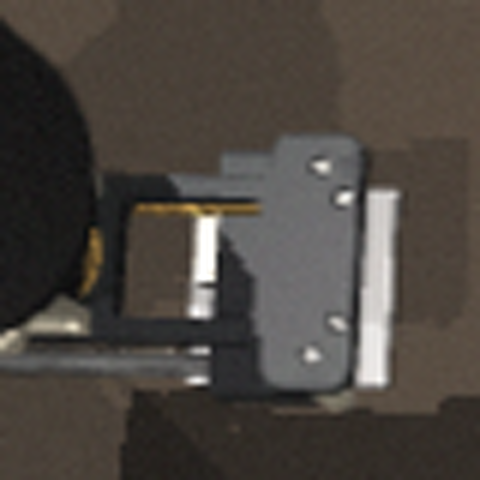

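View pics/w6c.png

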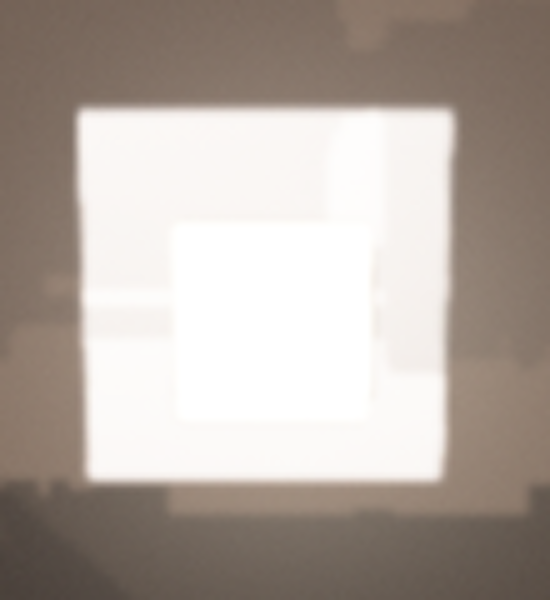

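Call:
arm_command --targets '[[[0, 0, 0.03], [4, -45, 0], 0], [[0, 0, 0.03], [4, -45, 0], 0], [[0, 0, 0.03], [4, -45, 0], 0], [[0, 0, 0.03], [4, -45, 0], 0], [[0, 0, 0.03], [4, -45, 0], 0], [[0, 0, 0.03], [4, -45, -10], 0], [[0, 0, 0.03], [4, -45, -10], 0], [[0, 0, 0.03], [4, -45, -10], 0]]'

```text
t: 11.2
eef_pos: [0.584, -0.1259, 0.3481]
ee_rot: [3.14, 0.0, 0.225]
force: [1.3, 0.2, 0.4]
width: 0.0874
```

Call:
arm_command --targets '[[[0, 0, 0.02], [3, -45, -10], 0], [[0, 0, 0], [3, -40, -15], 0], [[0, 0, 0], [0, -30, -15], 0], [[0, 0, 0], [0, -15, -15], 0], [[0, 0, 0], [0, 0, 0], 0], [[0, 0, 0], [0, 0, 0], 0]]'

```text
t: 11.8
eef_pos: [0.5899, -0.2538, 0.2935]
ee_rot: [3.141, 0.001, 0.243]
force: [-0.3, -0.4, 1.0]
width: 0.0878
```

```bash
python3 - <<'E'
from h import *
from station import *
s,p,im,d=snap('w7')
print(s['eef_pos'],s['ee_rot'],s['width'])
C=cloud(p,d)
for n,z in (('round',.036),('sq',.024),('flat',.012)):
    c=layer(C,(.6,-.26),.07,z-.004,z+.004);print(n,rect(c),'|',circ(c))
p=camera_params('top');im,d=grab_frame('top');C=cloud(p,d)
print('cap',rect(layer(C,(.6073,.2365),.06,.09,.104)))
u=proj(p,[.607,.236,.09])[0].astype(int);save('pics/t2.png',im,(u[0]-40,u[1]-40,u[0]+40,u[1]+40),6)
p2=camera_params('scene');im2,d2=grab_frame('scene');C2=cloud(p2,d2)
print('cap',rect(layer(C2,(.6073,.2365),.06,.09,.104)))
u=proj(p2,[.607,.236,.09])[0].astype(int);save('pics/s2.png',im2,(u[0]-40,u[1]-40,u[0]+40,u[1]+40),6)
E
```

```text
[ 0.58988815 -0.25377989  0.29350655] [3.14092331e+00 5.12036934e-04 2.43391834e-01] 0.0878142420232243
round ctr 600.8,-259.1 size 55.1x54.9 long-axis 129.7deg  z 36.9 n3061 | ctr 600.7,-259.2 r 28.0 z 36.9 n3061
sq ctr 602.7,-260.1 size 60.2x60.2 long-axis 14.6deg  z 24.9 n1182 | ctr 603.2,-260.0 r 41.5 z 24.9 n1182
flat ctr 605.8,-261.4 size 100.5x60.1 long-axis 24.9deg  z 12.9 n2420 | ctr 605.8,-260.8 r 57.7 z 12.9 n2420
cap ctr 606.3,233.8 size 37.0x35.0 long-axis 89.6deg  z 96.2 n230
cap ctr 605.9,235.4 size 38.5x36.9 long-axis 90.2deg  z 97.8 n164
```

View pics/t2.png

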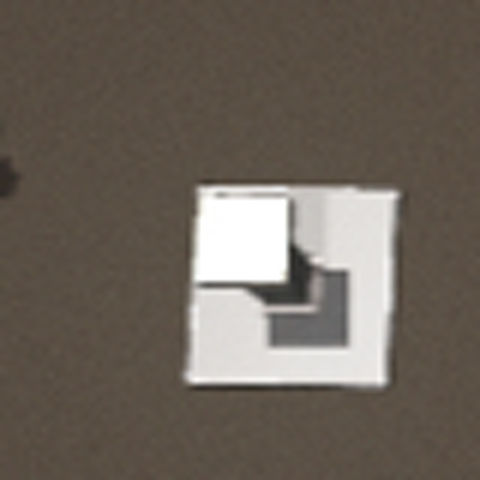

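View pics/s2.png

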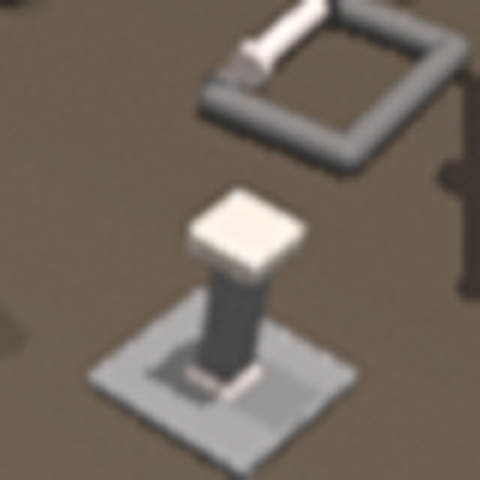

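t2 and s2 show the small cap flat on its tube, but the top and wrist cameras both put it about 2 mm off in -y. The tool/camera bias is about 1.8 mm along tool y, and I'll compensate for it from here on.

Call:
arm_command --targets '[[[0, 0, 0], [5, -2, -20], 0], [[0, 0, 0], [5, -1.6, -20], 0], [[0, 0, 0], [0, 0, -15], 0], [[0, 0, 0], [0, 0, -12], 0], [[0, 0, 0], [0, 0, -8], 0], [[0, 0, 0], [0, 0, -5], 0], [[0, 0, 0], [0, 0, 0], 0], [[0, 0, 0], [0, 0, 0], 0]]'

```text
t: 12.75
eef_pos: [0.6001, -0.2574, 0.2153]
ee_rot: [3.14, -0.002, 0.244]
force: [-0.1, 0.2, -0.6]
width: 0.0873
```

Call:
arm_command --targets '[[[0, 0, 0], [0.2, 0, -6], 0], [[0, 0, 0], [0, 0, -3], 0], [[0, 0, 0], [0, 0, -2], 0], [[0, 0, 0], [0, 0, 0], 0], [[0, 0, 0], [0, 0, 0], 0]]'

```text
t: 13.25
eef_pos: [0.6002, -0.2573, 0.2037]
ee_rot: [3.14, -0.002, 0.244]
force: [0.8, 0.6, -0.4]
width: 0.0877
```

Call:
arm_command --targets '[[[0, 0, 0], [0, 0, 0], 0.2], [[0, 0, 0], [0, 0, 0], 0.3], [[0, 0, 0], [0, 0, 0], 0.36], [[0, 0, 0], [0, 0, 0], 0.42], [[0, 0, 0], [0, 0, 0], 0.5], [[0, 0, 0], [0, 0, 0], 0.6], [[0, 0, 0], [0, 0, 0], 0.6]]'

```text
t: 13.95
eef_pos: [0.6002, -0.2573, 0.2038]
ee_rot: [3.14, -0.002, 0.244]
force: [0.4, 0.4, 0.3]
width: 0.0553
```

Call:
arm_command --targets '[[[0, 0, 0], [0, 0, 5], 0.6], [[0, 0, 0], [0, 0, 15], 0.6], [[0, 0, 0], [0, 0, 25], 0.6], [[0, 0, 0], [0, 0, 35], 0.6], [[0, 0, 0], [0, 0, 35], 0.6], [[0, 0, 0], [-4, 15, 20], 0.6], [[0, 0, 0], [-10, 35, 5], 0.6], [[0, 0, 0], [-12, 42, 0], 0.6]]' --squeeze 25

```text
t: 14.75
eef_pos: [0.574, -0.1653, 0.3462]
ee_rot: [3.139, -0.005, 0.242]
force: [0.4, 1.3, -2.6]
width: 0.055
```

Call:
arm_command --targets '[[[0, 0, 0], [-12, 43, 0], 0.6], [[0, 0, 0], [-12, 43, 0], 0.6], [[0, 0, 0], [-10, 35, 0], 0.6], [[0, 0, 0], [-6, 20, 0], 0.6], [[0, 0, 0], [-2.8, 10.8, 0], 0.6], [[0, 0, 0], [0, 0, 0], 0.6], [[0, 0, 0], [0, 0, 0], 0.6]]'

```text
t: 15.45
eef_pos: [0.5314, -0.0137, 0.3443]
ee_rot: [3.14, -0.002, 0.245]
force: [0.3, -0.6, -2.5]
width: 0.0549
```

```bash
python3 - <<'E'
from h import *
s,p,im,d=snap('w8')
print(s['eef_pos'],s['ee_rot'],s['width'])
C=cloud(p,d)
z=s['eef_pos'][2]-.168
c=layer(C,s['eef_pos'][:2],.04,z-.003,z+.004);print(len(c),rect(c))
e=c[:,:2]-s['eef_pos'][:2];a=s['ee_rot'][2];fx=e@[np.cos(a),np.sin(a)];ty=e@[np.sin(a),-np.cos(a)]
k=np.abs(ty)<24;
print('front edge toolx',[ (y,(1000*fx[np.abs(ty*1000-y)<1.5].max()).round(1)) for y in (-20,-15,-10,-5,0,5,10,15,20) if (np.abs(ty*1000-y)<1.5).any()])
E
```

```text
[ 0.53144002 -0.01373874  0.34430219] [ 3.14004421e+00 -2.28515745e-03  2.44563465e-01] 0.0548950988567143
4775 ctr 534.4,-8.7 size 66.1x56.2 long-axis 73.4deg  z 177.3 n4775
front edge toolx [(-20, np.float64(19.0)), (-15, np.float64(23.3)), (-10, np.float64(26.3)), (-5, np.float64(27.4)), (0, np.float64(28.3)), (5, np.float64(28.1)), (10, np.float64(27.0)), (15, np.float64(25.2)), (20, np.float64(22.2))]
```

View pics/w8.png

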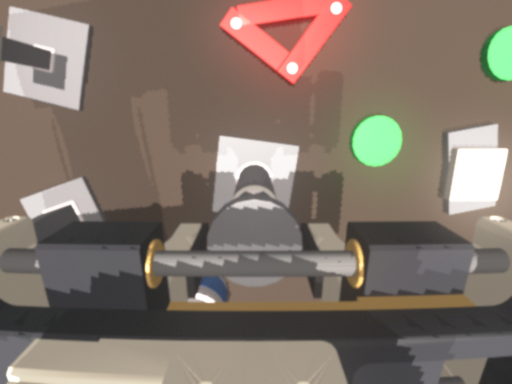

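w8: the round cap is held, its front edge at (254,198). The edge fit confirms a tool-y camera bias of about 1.7 mm. Lowering now.

Call:
arm_command --targets '[[[0, 0, 0], [0, 0.2, -15], 0.6], [[0, 0, 0], [0, 0, -15], 0.6], [[0, 0, 0], [0, 0, -10], 0.6], [[0, 0, 0], [0, 0, -6], 0.6], [[0, 0, 0], [0, 0, -4], 0.6], [[0, 0, 0], [0, 0, -1], 0.6], [[0, 0, 0], [0, 0, 0], 0.6], [[0, 0, 0], [0, 0, 0], 0.6]]'

```text
t: 16.3
eef_pos: [0.5315, -0.0133, 0.2932]
ee_rot: [3.14, -0.003, 0.244]
force: [-0.3, -0.2, -2.1]
width: 0.0553
```

Call:
arm_command --targets '[[[0, 0, 0], [0, -0.2, -1], 0.6], [[0, 0, 0], [0, 0, -1], 0.6], [[0, 0, 0], [0, 0, -0.5], 0.6], [[0, 0, 0], [0, 0, 0], 0.6]]'

```text
t: 16.7
eef_pos: [0.5313, -0.0135, 0.2902]
ee_rot: [3.14, -0.002, 0.244]
force: [0.1, 0.5, -2.8]
width: 0.0551
```

Call:
arm_command --targets '[[[0, 0, 0], [0, 0, -0.5], 0.6], [[0, 0, 0], [0, 0, -0.3], 0.6], [[0, 0, 0], [0, 0, 0], 0.6]]'

```text
t: 17.0
eef_pos: [0.5314, -0.0135, 0.2897]
ee_rot: [3.14, -0.002, 0.244]
force: [-1.4, -0.8, 1.8]
width: 0.0549
```

Call:
arm_command --targets '[[[0, 0, 0], [0, 0, 0], 0.36], [[0, 0, 0], [0, 0, 0], 0.33], [[0, 0, 0], [0, 0, 0], 0.28], [[0, 0, 0], [0, 0, 0], 0.2], [[0, 0, 0], [0, 0, 0], 0.1], [[0, 0, 0], [0, 0, 5], 0], [[0, 0, 0], [0, 0, 15], 0], [[0, 0, 0], [0, 0, 25], 0]]' --squeeze 15

```text
t: 17.8
eef_pos: [0.5309, -0.0136, 0.3339]
ee_rot: [3.14, 0.001, 0.244]
force: [0.6, 0.0, -0.2]
width: 0.0868
```

Call:
arm_command --targets '[[[0, 0, 0], [-10, -35, 20], 0], [[0, 0, 0], [-10, -40, 0], 0], [[0, 0, 0], [0, -40, 0], 0], [[0, 0, 0], [0, 0, 0], 0], [[0, 0, 0], [0, 0, 0], 0]]'

```text
t: 18.3
eef_pos: [0.5112, -0.1294, 0.3547]
ee_rot: [3.14, -0.002, 0.242]
force: [-0.6, 0.2, -0.8]
width: 0.0875
```

```bash
python3 - <<'E'
from h import *
from station import *
s,p,im,d=snap('w9')
print(s['eef_pos'],s['ee_rot'],s['width'])
C=cloud(p,d)
print('cap',circ(layer(C,(.5318,-.0153),.05,.114,.13)))
print('foot',rect(layer(C,(.5318,-.0153),.07,.004,.012)))
p=camera_params('top');im,d=grab_frame('top');C=cloud(p,d)
print('cap',circ(layer(C,(.5318,-.0153),.05,.114,.13)))
save('pics/t3.png',im,(220,150,300,230),6)
E
```

```text
[ 0.51116481 -0.12937909  0.35474771] [ 3.14011419e+00 -2.05913919e-03  2.41943034e-01] 0.08754859698982202
cap ctr 532.2,-15.2 r 28.4 z 122.7 n4243
foot ctr 532.4,-15.2 size 90.7x90.6 long-axis 6.7deg  z 8.8 n3848Traceback (most recent call last):
  File "<stdin>", line 9, in <module>
  File "h.py", line 47, in circ
    (x,y),r=cv2.minEnclosingCircle(h)
            ~~~~~~~~~~~~~~~~~~~~~~^^^
cv2.error: OpenCV(4.12.0) /io/opencv/modules/imgproc/src/shapedescr.cpp:201: error: (-215:Assertion failed) count >= 0 && (depth == CV_32F || depth == CV_32S) in function 'minEnclosingCircle'
```

View pics/w9.png

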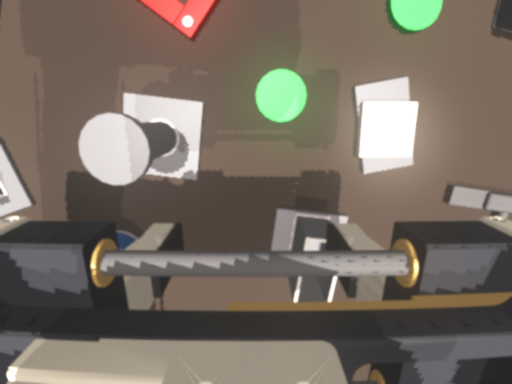

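w9: the round cap is at (115,148) on its pipe, level, and 0.2 mm off the foot centre. The large square is on top of the pile at (387,128). On to it.

Call:
arm_command --targets '[[[0, 0, 0.014], [22, -30, -10], 0], [[0, 0, 0], [25, -36, -15], 0], [[0, 0, 0], [25, -36, -15], 0], [[0, 0, 0], [19.2, -27, -15], 0], [[0, 0, 0], [0, 0, -15], 0], [[0, 0, 0], [0, 0, 0], 0], [[0, 0, 0], [0, 0, 0], 0]]'

```text
t: 19.1
eef_pos: [0.6028, -0.2565, 0.2844]
ee_rot: [3.14, -0.001, 0.26]
force: [-0.0, 1.0, 0.7]
width: 0.0874
```

```bash
python3 - <<'E'
from h import *
from station import *
s,p,im,d=snap('w10')
print(s['eef_pos'],s['ee_rot'],s['width'])
C=cloud(p,d)
for n,z in (('sq',.024),('flat',.012)):
    c=layer(C,(.6,-.26),.07,z-.004,z+.004);print(n,rect(c))
E
```

```text
[ 0.60276141 -0.25646695  0.28437508] [ 3.14039661e+00 -6.39257986e-04  2.59612205e-01] 0.08736940516343936
sq ctr 602.7,-260.0 size 60.5x60.1 long-axis 14.6deg  z 24.8 n4331
flat ctr 605.8,-261.3 size 100.2x60.1 long-axis 25.0deg  z 12.9 n2561
```

Call:
arm_command --targets '[[[0, 0, -0.004], [-0.4, -1.8, -20], 0], [[0, 0, 0], [0, 0, -20], 0], [[0, 0, 0], [0, 0, -18], 0], [[0, 0, 0], [0, 0, -12], 0], [[0, 0, 0], [0, 0, -8], 0], [[0, 0, 0], [0, 0, -5], 0], [[0, 0, 0], [0, 0, 0], 0], [[0, 0, 0], [0, 0, 0], 0]]'

```text
t: 19.95
eef_pos: [0.6025, -0.2593, 0.2022]
ee_rot: [3.14, -0.003, 0.254]
force: [-1.0, 0.0, 0.8]
width: 0.0879
```

Call:
arm_command --targets '[[[0, 0, 0.001], [0, 1, -5], 0], [[0, 0, 0], [0, 0, -3], 0], [[0, 0, 0], [0, 0, -2], 0], [[0, 0, 0], [0, 0, 0], 0], [[0, 0, 0], [0, 0, 0], 0]]'

```text
t: 20.45
eef_pos: [0.6021, -0.2583, 0.1914]
ee_rot: [3.14, -0.002, 0.255]
force: [-0.0, -0.1, -0.6]
width: 0.0876
```

Call:
arm_command --targets '[[[0, 0, 0], [0, 0, 0], 0.15], [[0, 0, 0], [0, 0, 0], 0.25], [[0, 0, 0], [0, 0, 0], 0.31], [[0, 0, 0], [0, 0, 0], 0.36], [[0, 0, 0], [0, 0, 0], 0.45], [[0, 0, 0], [0, 0, 0], 0.55], [[0, 0, 0], [0, 0, 0], 0.55]]' --squeeze 20

```text
t: 21.15
eef_pos: [0.6022, -0.2583, 0.1915]
ee_rot: [3.14, -0.002, 0.255]
force: [-0.2, -0.4, 1.9]
width: 0.0597
```

Call:
arm_command --targets '[[[0, 0, 0], [0, 0, 5], 0.55], [[0, 0, 0], [0, 0, 15], 0.55], [[0, 0, 0], [0, 0, 25], 0.55], [[0, 0, 0], [0, 0, 35], 0.55], [[0, 0, 0], [0, 0, 40], 0.55], [[0, 0, 0], [-6, 15, 35], 0.55], [[0, 0, 0.03], [-14, 35, 10], 0.55], [[0, 0, 0.03], [-16, 42, 0], 0.55]]' --squeeze 30

```text
t: 21.95
eef_pos: [0.5661, -0.1663, 0.3598]
ee_rot: [3.138, -0.006, 0.314]
force: [1.0, 2.0, -4.2]
width: 0.0596
```

Call:
arm_command --targets '[[[0, 0, 0.03], [-16, 42, 0], 0.55], [[0, 0, 0.03], [-16, 42, 0], 0.55], [[0, 0, 0.03], [-16, 42, 0], 0.55], [[0, 0, 0.03], [-16, 42, 0], 0.55], [[0, 0, 0.03], [-16, 42, 0], 0.55], [[0, 0, 0.03], [-16, 40, 0], 0.55], [[0, 0, 0.03], [-13, 33, 0], 0.55], [[0, 0, 0.025], [-8, 20, 0], 0.55]]'

```text
t: 22.75
eef_pos: [0.4478, 0.1384, 0.3577]
ee_rot: [3.141, -0.003, 0.553]
force: [0.7, -0.2, -2.9]
width: 0.0594
```

Call:
arm_command --targets '[[[0, 0, 0], [0, 0, 0], 0.55], [[0, 0, 0], [0, 0, 0], 0.55]]'

```text
t: 22.95
eef_pos: [0.4487, 0.137, 0.3573]
ee_rot: [3.14, -0.003, 0.552]
force: [0.7, -0.7, -2.8]
width: 0.0598
```

```bash
python3 - <<'E'
from h import *
from station import *
s,p,im,d=snap('w11')
print(s['eef_pos'],s['ee_rot'],s['width'])
C=cloud(p,d)
c=layer(C,(.4248,.1968),.04,.087,.103)
if len(c)>20: print('tube',rect(c))
print('foot',rect(layer(C,(.4248,.1968),.068,.004,.012)))
z=s['eef_pos'][2]-.168
c=layer(C,s['eef_pos'][:2],.05,z-.003,z+.004)
e=c[:,:2]-s['eef_pos'][:2];a=s['ee_rot'][2];fx=e@[np.cos(a),np.sin(a)];ty=e@[np.sin(a),-np.cos(a)]
print('front edge toolx',[ (y,(1000*fx[np.abs(ty*1000-y)<1.5].max()).round(1)) for y in (-25,-20,-15,-10,-5,0,5,10,15,20,25) if (np.abs(ty*1000-y)<1.5).any()])
E
```

```text
[0.4487384  0.13695698 0.35726124] [ 3.14031730e+00 -2.53959029e-03  5.51547204e-01] 0.05976331235536153
tube ctr 424.7,196.7 size 40.8x40.7 long-axis 32.2deg  z 95.5 n834
foot ctr 432.1,201.2 size 90.8x73.3 long-axis 121.7deg  z 8.8 n2858
front edge toolx [(-25, np.float64(30.0)), (-20, np.float64(30.3)), (-15, np.float64(29.9)), (-10, np.float64(30.0)), (-5, np.float64(30.0)), (0, np.float64(29.8)), (5, np.float64(30.2)), (10, np.float64(30.2)), (15, np.float64(30.2)), (20, np.float64(29.8)), (25, np.float64(30.0))]
```

View pics/w11.png

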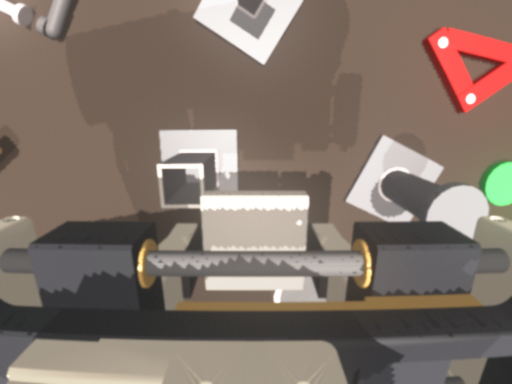

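w11: the square cap is held with its front edge parallel at row 200. The post_square rim is at (187,184), measured (424.7,196.7).

Call:
arm_command --targets '[[[0, 0, 0], [-9, 22, 0], 0.55], [[0, 0, 0], [-10, 25, 0], 0.55], [[0, 0, 0], [-5.9, 14.2, -10], 0.55], [[0, 0, 0], [0, 0, -20], 0.55], [[0, 0, 0], [0, 0, -20], 0.55], [[0, 0, 0], [0, 0, -15], 0.55], [[0, 0, 0], [0, 0, -8], 0.55], [[0, 0, 0], [0, 0, 0], 0.55]]'

```text
t: 23.8
eef_pos: [0.4244, 0.197, 0.2827]
ee_rot: [3.14, 0.0, 0.549]
force: [-0.5, 0.4, -2.9]
width: 0.0595
```

Call:
arm_command --targets '[[[0, 0, 0], [0, 0, -3], 0.55], [[0, 0, 0], [0, 0, 0], 0.55], [[0, 0, 0], [0, 0, 0], 0.55]]'

```text
t: 24.1
eef_pos: [0.4244, 0.198, 0.281]
ee_rot: [3.14, -0.003, 0.55]
force: [-0.1, -0.6, -3.2]
width: 0.0598
```

Call:
arm_command --targets '[[[0, 0, 0.001], [-0.5, 0.3, -3], 0.55], [[0, 0, 0], [0, 0, -2], 0.55], [[0, 0, 0], [0, 0, -0.7], 0.55], [[0, 0, 0], [0, 0, 0], 0.55], [[0, 0, 0], [0, 0, 0], 0.55]]'

```text
t: 24.6
eef_pos: [0.4238, 0.1982, 0.2748]
ee_rot: [3.14, -0.002, 0.551]
force: [-0.0, -0.4, -4.1]
width: 0.0596
```

Call:
arm_command --targets '[[[0, 0, 0], [0, 0, -0.5], 0.55], [[0, 0, 0], [0, 0, -0.2], 0.55], [[0, 0, 0], [0, 0, 0], 0.55]]'

```text
t: 24.9
eef_pos: [0.4238, 0.1982, 0.2744]
ee_rot: [3.14, -0.002, 0.551]
force: [-2.6, -1.0, 3.2]
width: 0.0595
```

Contact at about 3 N. Releasing.

Call:
arm_command --targets '[[[0, 0, 0], [0, 0, 0], 0.31], [[0, 0, 0], [0, 0, 0], 0.28], [[0, 0, 0], [0, 0, 0], 0.22], [[0, 0, 0], [0, 0, 0], 0.12], [[0, 0, 0], [0, 0, 0], 0], [[0, 0, 0], [0, 0, 5], 0], [[0, 0, 0], [0, 0, 15], 0], [[0, 0, 0], [0, 0, 30], 0]]' --squeeze 20

```text
t: 25.7
eef_pos: [0.4232, 0.1977, 0.3232]
ee_rot: [3.139, 0.002, 0.551]
force: [0.4, 0.3, 0.4]
width: 0.0877
```

Call:
arm_command --targets '[[[0, 0, 0], [12, -30, 30], 0], [[0, 0, -0.04], [16, -40, 0], 0], [[0, 0, 0], [0, 0, 0], 0], [[0, 0, 0], [0, 0, 0], 0]]'

```text
t: 26.1
eef_pos: [0.4519, 0.1273, 0.3544]
ee_rot: [3.14, -0.002, 0.509]
force: [0.0, 0.2, 0.3]
width: 0.0874
```

```bash
python3 - <<'E'
from h import *
from station import *
s,p,im,d=snap('w12')
print(s['eef_pos'],s['ee_rot'],s['width'])
C=cloud(p,d)
c=layer(C,(.4248,.1968),.06,.1,.114)
if len(c)>20: print('cap',rect(c))
print('foot',rect(layer(C,(.4248,.1968),.068,.004,.012)))
E
```

```text
[0.45187981 0.12727698 0.35442805] [ 3.14035155e+00 -2.28149336e-03  5.08969527e-01] 0.08736453355977358
cap ctr 424.5,196.9 size 60.8x60.3 long-axis 121.4deg  z 107.8 n4957
foot ctr 425.2,196.5 size 90.1x90.0 long-axis 121.6deg  z 8.9 n2979
```

View pics/w12.png

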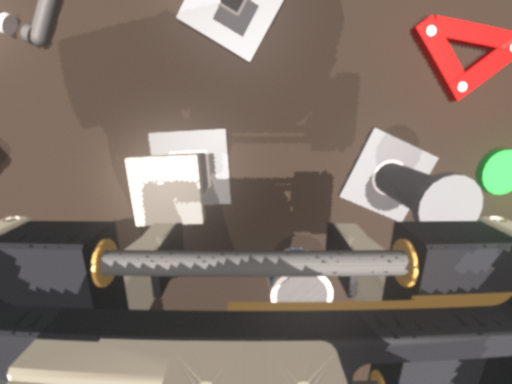

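w12: the square cap is at (165,190) on its tube, within 0.5 mm and 0.2° of the foot. Now the oblong plate.

Call:
arm_command --targets '[[[0, 0, -0.01], [17, -43, 0], 0], [[0, 0, -0.01], [17, -43, 0], 0], [[0, 0, -0.01], [17, -43, 0], 0], [[0, 0, -0.01], [17, -43, 0], 0], [[0, 0, -0.01], [17, -43, 0], 0], [[0, 0, -0.01], [17, -43, -10], 0], [[0, 0, -0.014], [17, -43, -20], 0], [[0, 0, 0], [17, -43, -20], 0]]'

```text
t: 26.95
eef_pos: [0.5886, -0.2158, 0.3037]
ee_rot: [3.14, -0.002, 0.439]
force: [1.2, 1.1, 0.1]
width: 0.0879
```

Call:
arm_command --targets '[[[0, 0, 0], [11, -27, -15], 0], [[0, 0, 0], [6, -15, -5], 0], [[0, 0, 0], [0, 0, 0], 0], [[0, 0, 0], [0, 0, 0], 0]]'

```text
t: 27.35
eef_pos: [0.6047, -0.2562, 0.2844]
ee_rot: [3.14, -0.001, 0.438]
force: [-0.1, -0.6, -0.4]
width: 0.0877
```

```bash
python3 - <<'E'
from h import *
from station import *
s,p,im,d=snap('w13')
print(s['eef_pos'],s['ee_rot'],s['width'])
C=cloud(p,d)
print(rect(layer(C,(.6,-.26),.08,.008,.016)))
print(rect(layer(C,(.4416,-.2173),.06,.067,.083)))
E
```

```text
[ 0.60471192 -0.25621625  0.2843925 ] [ 3.14040916e+00 -1.33812134e-03  4.37836925e-01] 0.0877194595325147
ctr 605.7,-261.4 size 100.2x60.3 long-axis 25.0deg  z 12.9 n6585
ctr 0.0,0.0 size 0.0x0.0 long-axis 0.0deg  z nan n0
  return _methods._mean(a, axis=axis, dtype=dtype,
  ret = ret.dtype.type(ret / rcount)
```

View pics/w13.png

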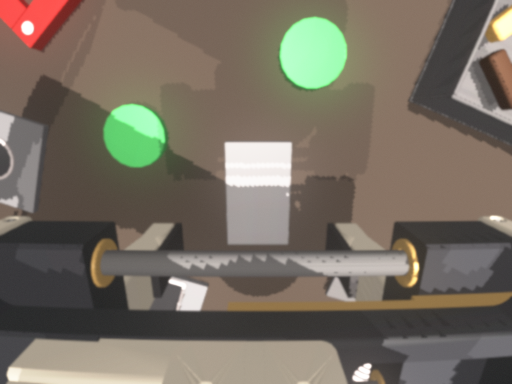

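Call:
arm_command --targets '[[[0, 0, -0.001], [0.2, -2.7, -20], 0], [[0, 0, 0], [0, 0, -25], 0], [[0, 0, 0], [0, 0, -20], 0], [[0, 0, 0], [0, 0, -14], 0], [[0, 0, 0], [0, 0, -9], 0], [[0, 0, 0], [0, 0, -5], 0], [[0, 0, 0], [0, 0, 0], 0], [[0, 0, 0], [0, 0, 0], 0]]'

```text
t: 28.2
eef_pos: [0.605, -0.2598, 0.1922]
ee_rot: [3.139, -0.003, 0.436]
force: [-0.3, -1.1, -0.2]
width: 0.0877
```

Call:
arm_command --targets '[[[0, 0, 0], [0, 0, -5], 0], [[0, 0, 0], [0, 0, -4], 0], [[0, 0, 0], [0, 0, -1.5], 0], [[0, 0, 0], [0, 0, 0], 0], [[0, 0, 0], [0, 0, 0], 0]]'

```text
t: 28.7
eef_pos: [0.6047, -0.2599, 0.1808]
ee_rot: [3.14, -0.002, 0.436]
force: [-0.2, 0.6, -0.3]
width: 0.0876
```

Call:
arm_command --targets '[[[0, 0, 0], [0, 0, 0], 0.15], [[0, 0, 0], [0, 0, 0], 0.25], [[0, 0, 0], [0, 0, 0], 0.31], [[0, 0, 0], [0, 0, 0], 0.36], [[0, 0, 0], [0, 0, 0], 0.45], [[0, 0, 0], [0, 0, 0], 0.55], [[0, 0, 0], [0, 0, 0], 0.55]]' --squeeze 25

```text
t: 29.4
eef_pos: [0.6047, -0.2599, 0.1809]
ee_rot: [3.14, -0.002, 0.436]
force: [-0.6, -0.7, 0.9]
width: 0.0597
```

Call:
arm_command --targets '[[[0, 0, 0], [0, 0, 5], 0.55], [[0, 0, 0], [0, 0, 15], 0.55], [[0, 0, 0], [0, 0, 25], 0.55], [[0, 0, 0], [0, 0, 35], 0.55], [[0, 0, 0], [0, 0, 35], 0.55], [[0, 0, -0.05], [-15, 4, 15], 0.55], [[0, 0, -0.1], [-30, 8, 5], 0.55], [[0, 0, -0.1], [-35, 9, 0], 0.55]]' --squeeze 40

```text
t: 30.2
eef_pos: [0.5242, -0.2387, 0.3174]
ee_rot: [3.14, -0.004, 0.182]
force: [0.1, 0.2, -5.7]
width: 0.0595
```

Call:
arm_command --targets '[[[0, 0, -0.06], [-25, 7, 0], 0.55], [[0, 0, 0], [-15, 4, 0], 0.55], [[0, 0, 0], [0, 0, 0], 0.55], [[0, 0, 0], [0, 0, 0], 0.55]]'

```text
t: 30.6
eef_pos: [0.4845, -0.2278, 0.3169]
ee_rot: [3.14, -0.003, 0.126]
force: [0.3, 0.1, -5.5]
width: 0.0593
```

```bash
python3 - <<'E'
from h import *
from station import *
s,p,im,d=snap('w14')
print(s['eef_pos'],s['ee_rot'],s['width'])
C=cloud(p,d)
z=s['eef_pos'][2]-.169
c=layer(C,s['eef_pos'][:2],.07,z-.003,z+.004)
e=c[:,:2]-s['eef_pos'][:2];a=s['ee_rot'][2];fx=e@[np.cos(a),np.sin(a)];ty=e@[np.sin(a),-np.cos(a)]
print('front edge toolx',[ (y,(1000*fx[np.abs(ty*1000-y)<1.5].max()).round(1)) for y in (-25,-20,-15,-10,-5,0,5,10,15,20,25) if (np.abs(ty*1000-y)<1.5).any()])
E
```

```text
[ 0.48446638 -0.22780574  0.31690035] [ 3.13987665e+00 -3.06529210e-03  1.26470990e-01] 0.059262731917656936
front edge toolx [(-25, np.float64(51.3)), (-20, np.float64(51.4)), (-15, np.float64(51.1)), (-10, np.float64(51.2)), (-5, np.float64(51.1)), (0, np.float64(51.2)), (5, np.float64(51.2)), (10, np.float64(51.2)), (15, np.float64(51.3)), (20, np.float64(51.1)), (25, np.float64(51.2))]
```

View pics/w14.png

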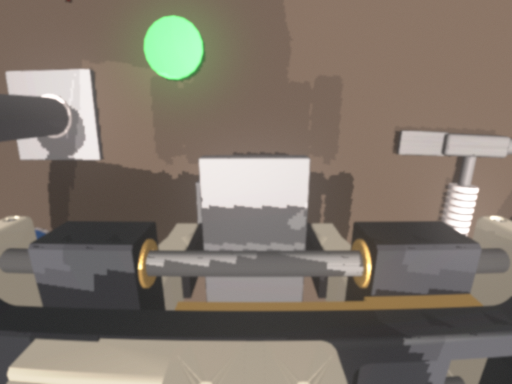

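w14: the oblong cap is held square, front edge at row 157. Its centre is about 0.9 mm ahead of the TCP, which I'll allow for.

Call:
arm_command --targets '[[[0, 0, -0.006], [-15, 4, 0], 0.55], [[0, 0, 0], [-18, 5, 0], 0.55], [[0, 0, 0], [-10.8, 3.1, 0], 0.55], [[0, 0, 0], [0, 0, -10], 0.55], [[0, 0, 0], [0, 0, -18], 0.55], [[0, 0, 0], [0, 0, -15], 0.55], [[0, 0, 0], [0, 0, -8], 0.55], [[0, 0, 0], [0, 0, 0], 0.55]]'

```text
t: 31.45
eef_pos: [0.441, -0.2158, 0.2636]
ee_rot: [3.141, 0.001, 0.12]
force: [0.0, -0.4, -6.3]
width: 0.0594
```

Call:
arm_command --targets '[[[0, 0, 0], [0, 0, -2], 0.55], [[0, 0, 0], [0, 0, 0], 0.55], [[0, 0, 0], [0, 0, 0], 0.55]]'

```text
t: 31.75
eef_pos: [0.4412, -0.2158, 0.2634]
ee_rot: [3.14, -0.003, 0.12]
force: [-0.5, -0.1, -6.8]
width: 0.0593
```

Call:
arm_command --targets '[[[0, 0, 0], [-0.5, 0.1, -3], 0.55], [[0, 0, 0], [0, 0, -2.5], 0.55], [[0, 0, 0], [0, 0, -1], 0.55], [[0, 0, 0], [0, 0, 0], 0.55], [[0, 0, 0], [0, 0, 0], 0.55]]'

```text
t: 32.25
eef_pos: [0.4404, -0.2157, 0.2564]
ee_rot: [3.14, -0.002, 0.12]
force: [-0.1, -0.5, -5.3]
width: 0.0592
```

Call:
arm_command --targets '[[[0, 0, 0], [0, 0, -0.5], 0.55], [[0, 0, 0], [0, 0, -0.3], 0.55], [[0, 0, 0], [0, 0, 0], 0.55]]'

```text
t: 32.55
eef_pos: [0.4404, -0.2157, 0.2559]
ee_rot: [3.14, -0.002, 0.12]
force: [-0.8, 0.6, -1.7]
width: 0.0595
```

Call:
arm_command --targets '[[[0, 0, 0], [0, 0, -0.3], 0.55], [[0, 0, 0], [0, 0, 0], 0.55]]'

```text
t: 32.75
eef_pos: [0.4404, -0.2157, 0.2558]
ee_rot: [3.14, -0.002, 0.12]
force: [-3.2, 2.7, 4.6]
width: 0.0592
```

Call:
arm_command --targets '[[[0, 0, 0], [0, 0, 0], 0.31], [[0, 0, 0], [0, 0, 0], 0.28], [[0, 0, 0], [0, 0, 0], 0.22], [[0, 0, 0], [0, 0, 0], 0.12], [[0, 0, 0], [0, 0, 0], 0], [[0, 0, 0], [0, 0, 5], 0], [[0, 0, 0], [0, 0, 20], 0], [[0, 0, 0], [0, 0, 40], 0]]' --squeeze 15

```text
t: 33.55
eef_pos: [0.4394, -0.2155, 0.3189]
ee_rot: [-3.141, 0.004, 0.12]
force: [1.0, -0.0, -1.2]
width: 0.0873
```

Call:
arm_command --targets '[[[0, 0, 0], [0, 30, 35], 0], [[0, 0, 0], [0, 45, 10], 0], [[0, 0, 0], [10, 45, 0], 0], [[0, 0, 0], [0, 0, 0], 0], [[0, 0, 0], [0, 0, 0], 0]]'

```text
t: 34.05
eef_pos: [0.4505, -0.0946, 0.3658]
ee_rot: [3.14, -0.002, 0.123]
force: [-0.3, -1.1, 0.6]
width: 0.0878
```

```bash
python3 - <<'E'
from h import *
from station import *
s,p,im,d=snap('w15')
print(s['eef_pos'],s['ee_rot'],s['width'])
C=cloud(p,d)
print('flat',rect(layer(C,(.4416,-.2173),.07,.08,.094)))
print('foot',rect(layer(C,(.4416,-.2173),.07,.004,.012)))
print('round',rect(layer(C,(.532,-.0153),.05,.114,.13)))
E
```

```text
[ 0.45046289 -0.09463983  0.36576291] [ 3.14016643e+00 -2.45632585e-03  1.23152989e-01] 0.087793240802435
flat ctr 448.9,-215.5 size 86.3x60.7 long-axis 6.4deg  z 87.9 n4194
foot ctr 442.4,-217.3 size 90.5x89.5 long-axis 97.8deg  z 9.1 n1616
round ctr 531.9,-14.9 size 55.3x55.0 long-axis 114.0deg  z 122.8 n4368
```

View pics/w15.png

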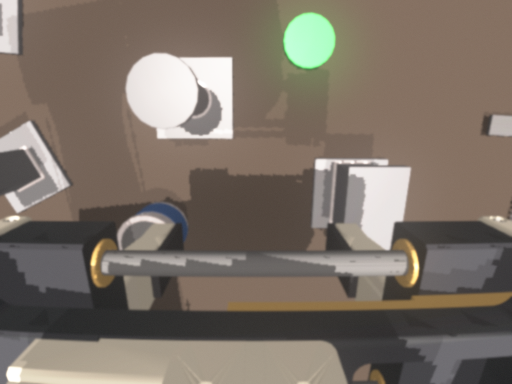

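w15: the oblong cap is on its tube at (370,205), partly hidden by the finger, and I'll check it from the top. Next I'll re-seat the small cap, which is about 2 mm off.

Call:
arm_command --targets '[[[0, 0, -0.02], [11, 36, 0], 0], [[0, 0, -0.02], [11, 37, 0], 0], [[0, 0, -0.02], [11, 37, 0], 0], [[0, 0, -0.02], [11, 37, 0], 0], [[0, 0, -0.02], [11, 37, 0], 0], [[0, 0, -0.02], [11, 37, 0], 0], [[0, 0, -0.019], [11, 37, 0], 0], [[0, 0, 0], [11, 37, 0], 0]]'

```text
t: 34.9
eef_pos: [0.5392, 0.1994, 0.3649]
ee_rot: [3.139, -0.001, -0.022]
force: [-0.4, 0.2, -0.2]
width: 0.0879
```

Call:
arm_command --targets '[[[0, 0, 0], [11, 25, -10], 0], [[0, 0, 0], [2, 11, -10], 0], [[0, 0, 0], [0, 0, 0], 0], [[0, 0, 0], [0, 0, 0], 0]]'

```text
t: 35.3
eef_pos: [0.5514, 0.234, 0.3446]
ee_rot: [3.139, -0.0, -0.02]
force: [-0.7, -0.4, 0.8]
width: 0.0876
```

```bash
python3 - <<'E'
from h import *
from station import *
s,p,im,d=snap('w16')
print(s['eef_pos'],s['ee_rot'],s['width'])
C=cloud(p,d)
print('small',rect(layer(C,(.6073,.2365),.05,.09,.104)))
print('foot',rect(layer(C,(.6073,.2365),.07,.004,.012)))
T0=cloud(camera_params('top'),np.load('pics/top0.npy'))
p=camera_params('top');im,d=grab_frame('top');C=cloud(p,d)
print('flat',rect(layer(C,(.4416,-.2173),.07,.08,.094)),'foot',rect(layer(C,(.4416,-.2173),.07,.005,.012)))
print('round',rect(layer(C,(.532,-.0153),.05,.114,.13)))
save('pics/t4.png',im,(225,150,375,265),5)
p=camera_params('scene');im,d=grab_frame('scene');C=cloud(p,d)
print('flat',rect(layer(C,(.4416,-.2173),.07,.08,.094)),'foot',rect(layer(C,(.4416,-.2173),.07,.005,.012)))
save('pics/s4.png',im,(120,140,300,290),4)
E
```

```text
[0.55142913 0.2340094  0.3445717 ] [ 3.13874911e+00 -2.32520875e-04 -1.99256272e-02] 0.08758251383612943
small ctr 607.5,234.6 size 36.3x35.6 long-axis 88.8deg  z 97.8 n2076
foot ctr 606.7,236.5 size 90.9x89.5 long-axis 88.7deg  z 8.8 n4634
flat ctr 441.0,-216.1 size 98.5x59.4 long-axis 7.5deg  z 86.8 n1031 foot ctr 436.4,-186.3 size 90.0x29.7 long-axis 6.0deg  z 8.1 n340
round ctr 531.3,-13.6 size 54.3x53.2 long-axis 179.9deg  z 121.7 n452
flat ctr 440.2,-215.7 size 102.8x61.0 long-axis 6.5deg  z 88.0 n973 foot ctr 441.5,-215.8 size 91.3x89.5 long-axis 96.2deg  z 9.1 n476
```

View pics/t4.png

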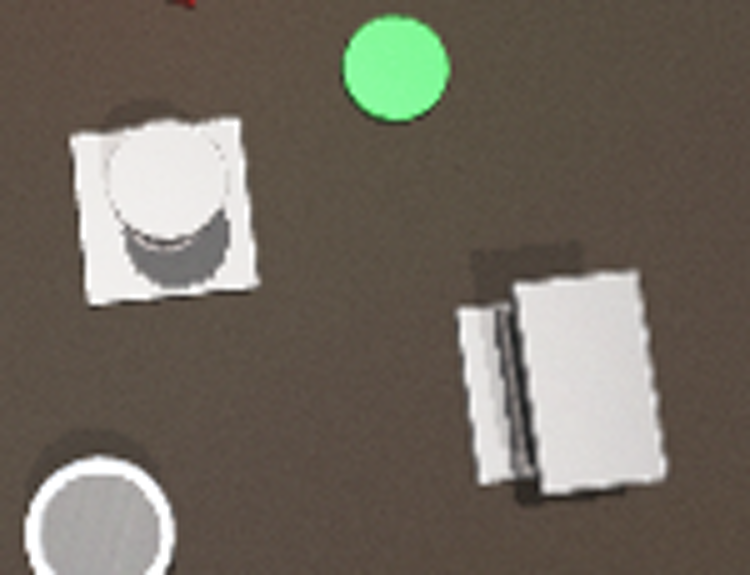

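View pics/s4.png

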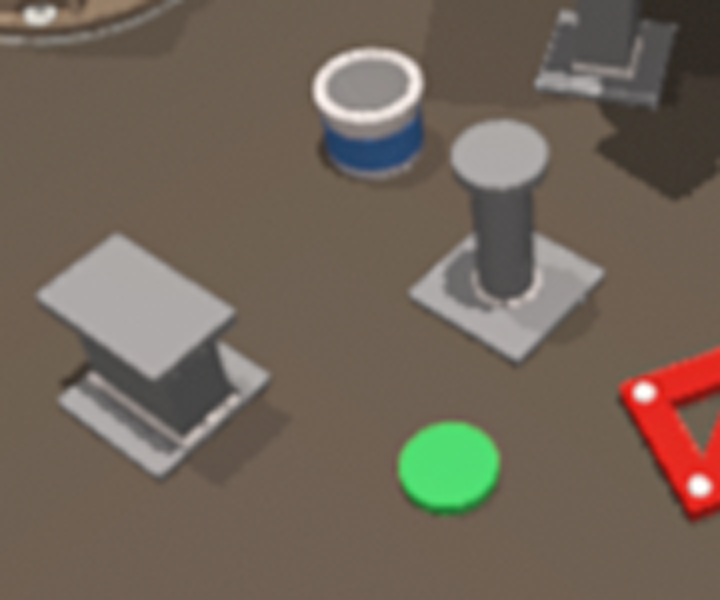

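t4 and s4 show the round and oblong caps level on their tubes, with the tin and magnet in place. The small cap's offset is confirmed at -1.9 mm in y, so I'll re-grasp it and shift it.

Call:
arm_command --targets '[[[0, 0, 0.004], [25, 1, 0], 0], [[0, 0, 0], [30.6, 1.3, -5], 0], [[0, 0, 0], [0, 0, -20], 0], [[0, 0, 0], [0, 0, -20], 0], [[0, 0, 0], [0, 0, -15], 0], [[0, 0, 0], [0, 0, -8], 0], [[0, 0, 0], [0, 0, 0], 0], [[0, 0, 0], [0, 0, 0], 0]]'

```text
t: 36.25
eef_pos: [0.6072, 0.2375, 0.2783]
ee_rot: [3.141, -0.003, -0.015]
force: [0.6, 0.5, 0.8]
width: 0.0873
```

Call:
arm_command --targets '[[[0, 0, 0], [0, -1.1, -6], 0], [[0, 0, 0], [0, 0, -4], 0], [[0, 0, 0], [0, 0, -2], 0], [[0, 0, 0], [0, 0, 0], 0], [[0, 0, 0], [0, 0, 0], 0]]'

```text
t: 36.75
eef_pos: [0.607, 0.2366, 0.2653]
ee_rot: [3.14, -0.002, -0.015]
force: [0.4, 0.0, -0.3]
width: 0.088
```

Call:
arm_command --targets '[[[0, 0, 0], [0, 0, 0], 0.3], [[0, 0, 0], [0, 0, 0], 0.45], [[0, 0, 0], [0, 0, 0], 0.53], [[0, 0, 0], [0, 0, 0], 0.57], [[0, 0, 0], [0, 0, 0], 0.62], [[0, 0, 0], [0, 0, 0], 0.75], [[0, 0, 0], [0, 0, 0], 0.75]]'

```text
t: 37.45
eef_pos: [0.607, 0.2365, 0.2652]
ee_rot: [3.14, -0.002, -0.015]
force: [1.3, 0.2, 0.5]
width: 0.037
```

Call:
arm_command --targets '[[[0, 0, 0], [0, 0, 0], 0.8], [[0, 0, 0], [0, 0, 0], 0.8], [[0, 0, 0], [0, 0, 1.5], 0.8], [[0, 0, 0], [0, 0, 1.5], 0.8], [[0, 0, 0], [-0.2, 0.8, 0], 0.8], [[0, 0, 0], [0, 0.8, 0], 0.8], [[0, 0, 0], [0, 0, 0], 0.8]]'

```text
t: 38.15
eef_pos: [0.6067, 0.2383, 0.2682]
ee_rot: [3.14, -0.002, -0.015]
force: [0.7, 0.4, -1.7]
width: 0.036
```

Call:
arm_command --targets '[[[0, 0, 0], [0, 0, -1], 0.8], [[0, 0, 0], [0, 0, -1], 0.8], [[0, 0, 0], [0, 0, -0.7], 0.8], [[0, 0, 0], [0, 0, 0], 0.8], [[0, 0, 0], [0, 0, 0], 0.8]]'

```text
t: 38.65
eef_pos: [0.6068, 0.2381, 0.2655]
ee_rot: [3.14, -0.002, -0.015]
force: [0.4, 0.2, -0.8]
width: 0.036
```

Call:
arm_command --targets '[[[0, 0, 0], [0, 0, -0.4], 0.8], [[0, 0, 0], [0, 0, 0], 0.8]]'

```text
t: 38.85
eef_pos: [0.6068, 0.2381, 0.2653]
ee_rot: [3.14, -0.002, -0.015]
force: [0.9, -0.1, -0.5]
width: 0.0356
```

Call:
arm_command --targets '[[[0, 0, 0], [0, 0, -0.2], 0.8], [[0, 0, 0], [0, 0, 0], 0.8]]'

```text
t: 39.05
eef_pos: [0.6068, 0.2381, 0.2652]
ee_rot: [3.14, -0.002, -0.015]
force: [-1.2, -1.1, 1.7]
width: 0.0358
```

Contact. Release, back off and check everything.

Call:
arm_command --targets '[[[0, 0, 0], [0, 0, 0], 0.57], [[0, 0, 0], [0, 0, 0], 0.54], [[0, 0, 0], [0, 0, 0], 0.48], [[0, 0, 0], [0, 0, 0], 0.3], [[0, 0, 0], [0, 0, 0], 0.1], [[0, 0, 0], [0, 0, 5], 0], [[0, 0, 0], [0, 0, 20], 0], [[0, 0, 0], [0, 0, 40], 0]]'

```text
t: 39.85
eef_pos: [0.6059, 0.2377, 0.3277]
ee_rot: [3.137, 0.004, -0.015]
force: [0.5, 0.8, 0.5]
width: 0.0801
```

Call:
arm_command --targets '[[[0, 0, 0], [-25, 0, 35], 0], [[0, 0, 0], [-30, 0, 0], 0], [[0, 0, 0], [0, 0, 0], 0], [[0, 0, 0], [0, 0, 0], 0]]'

```text
t: 40.25
eef_pos: [0.5514, 0.2382, 0.3659]
ee_rot: [3.141, -0.003, -0.014]
force: [-0.5, -0.2, -0.0]
width: 0.0875
```

```bash
python3 - <<'E'
from h import *
from station import *
s,p,im,d=snap('w17')
C=cloud(p,d)
print(s['eef_pos'],'small',rect(layer(C,(.6073,.2365),.05,.09,.104)))
print('foot',rect(layer(C,(.6073,.2365),.07,.004,.012)))
E
```

```text
[0.55138333 0.23816939 0.36589267] small ctr 607.3,236.4 size 36.2x35.5 long-axis 89.2deg  z 97.8 n1729
foot ctr 607.0,236.4 size 90.4x89.6 long-axis 89.1deg  z 8.8 n4199
```

Call:
arm_command --targets '[[[0, 0, 0], [-10, 45, 0], 0], [[0, 0, 0], [-15, 45, 0], 0], [[0, 0, 0], [-20, 45, 0], 0], [[0, 0, 0], [-20, 45, 0], 0], [[0, 0, 0], [-20, 45, 0], 0], [[0, 0, 0], [-20, 45, 0], 0], [[0, 0, 0], [-20, 45, 0], 0], [[0, 0, 0], [0, 0, 0], 0]]'

```text
t: 41.1
eef_pos: [0.4248, 0.5583, 0.3628]
ee_rot: [3.139, -0.001, -0.011]
force: [1.0, -0.6, 0.3]
width: 0.0875
```

```bash
python3 - <<'E'
from h import *
from station import *
for n in ('top','scene'):
    p=camera_params(n);im,d=grab_frame(n);C=cloud(p,d);save(f'pics/{n}F.png',im,None,1.5)
    for nm,c,z in (('small',(.6073,.2365),.097),('round',(.532,-.0153),.122),('square',(.4248,.1968),.107),('flat',(.4416,-.2173),.087)):
        q=layer(C,c,.075,z-.007,z+.007); 
        if len(q)>20: print(n,nm,rect(q))
print(get_state()['t'],get_state()['eef_pos'])
E
```

```text
top small ctr 605.9,235.6 size 36.9x35.0 long-axis 89.4deg  z 96.3 n229
top round ctr 531.5,-13.6 size 54.5x53.2 long-axis 1.1deg  z 121.5 n453
top square ctr 423.5,197.4 size 60.4x59.4 long-axis 32.2deg  z 106.5 n649
top flat ctr 441.1,-216.5 size 98.1x59.9 long-axis 6.6deg  z 86.7 n1029
scene small ctr 605.9,237.9 size 38.5x36.1 long-axis 89.6deg  z 97.7 n163
scene round ctr 530.6,-12.9 size 56.8x53.9 long-axis 135.9deg  z 122.9 n364
scene square ctr 422.8,198.1 size 63.8x61.0 long-axis 122.7deg  z 108.1 n320
scene flat ctr 439.5,-215.7 size 102.7x61.8 long-axis 7.5deg  z 88.0 n977
41.2 [0.42651209 0.55452654 0.36313868]
```

View pics/sceneF.png

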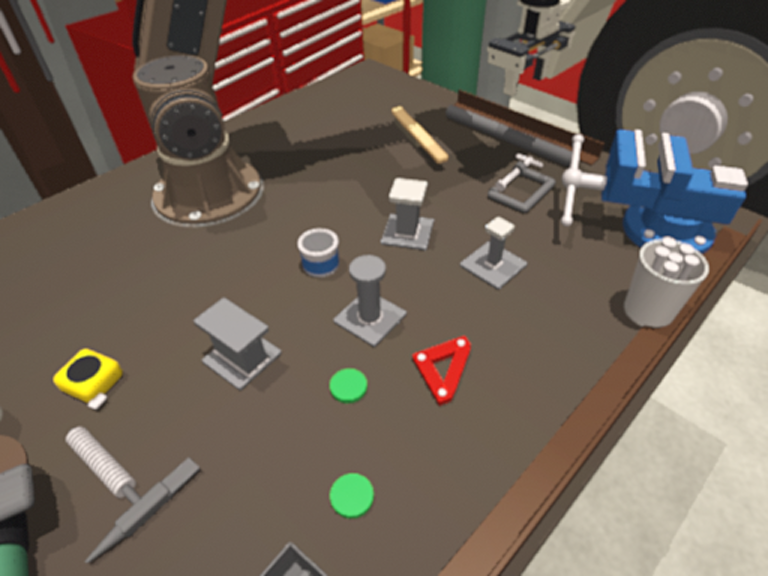

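View pics/topF.png

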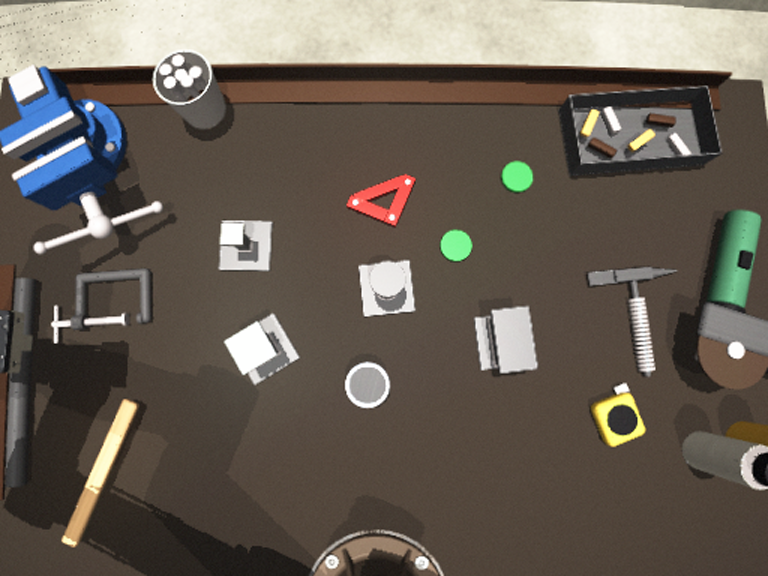

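The final views show all four caps level on their own posts, with the tin, magnet and green discs where they were and the arm clear. Every centre is within about 1.5 mm. Handing in.

```bash
python3 -c "
from station import *
print(job_done())"
```

```text
the job is handed in; nothing more can be done
None
```

I took the pile apart from the top down and set each plate on its own post, touching each one down at 5 N or less before opening the fingers. I handed the job in at about 41 s, with the arm clear of everything.

- **Small plate:** it first landed 1.9 mm off in y because of a bias of about 1.8 mm between the camera and the tool. I re-gripped and re-seated it last. The wrist camera then put it 0.3 mm from the foot's centre and 0.1° out of parallel.
- **Round and large square plates:** the wrist camera put them 0.2 mm and about 0.8 mm from their feet's centres, and the square one 0.2° out of parallel.
- **Oblong plate:** the fingers partly hid it from the wrist camera, so I checked it from above only. It is about 1.1 mm off centre, with its edges 0.1 to 0.6° out of parallel with the tube, depending on which tube reading is used.
- **Disagreements between cameras:** the top camera showed the round plate about 1.6 mm off centre where the wrist camera showed 0.2 mm. The scene camera's positions differ from the wrist camera's by 2 to 3 mm. I did not chase these, as the ledges are 8 to 10 mm wide.
- **Rest of the table:** in the last pictures the posts, tin, magnet and green discs look unmoved. I measured the posts' feet again during the job, but checked the others by eye only.

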